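Close down the giveaway table

ROBOT

A 7-joint arm with a two-finger parallel gripper is mounted at the origin on the work surface. World frame = base frame: x ahead of the robot, y to its left, z up, the work surface at z = 0. Lengths are in mm, angles in rad, forces in N, time in s.
With the tool pointing down it reaches from about 350 to 900 mm from the base axis. Payload 8.1 kg.
Tool frame: the origin (TCP) lies at the very end of the fingers, on their centre line; the grasp point (between the pads) lies 19 mm behind it; z points along the fingers, x is the direction in which the jaws open and shut, and the axes are right-handed (so a half turn about z gives the same grasp; the last joint's range is limited). The gripper opens to 92 mm and grips with 3 to 60 N. Pads are 19 mm wide; open, the fingers measure 130 mm over their backs; the gripper's body (75 mm by 190 mm) begins 47 mm behind the grasp point.
Start: joints at [-0.103, 0.434, 0.025, 1.573, -0.012, 1.134, -0.075], TCP at [625.013, -0.027, 226.742] pointing down, gripper open.
Joint ranges: [-2.62, 2.62], [-0.44, 2.09], [-1.27, 1.32], [0.08, 2.57], [-1.32, 4.46], [0.12, 2], [-2.74, 2.74]. Speed limits (rad/s): [2.22, 2.22, 3.01, 3.01, 3.14, 3.14, 3.14].

INTERFACE

Orientations are given as a unit quaternion [x, y, z, w].
In Python, from cell import r, vision, workorder gives the robot as it stands. The module is installed in compiled form; this text tells all that it offers.
- The arm moves only by the tool play_rows, never from a script. Its argument "deltas" is one flat list of numbers, 6 for each row, row after row: the shift along the tool's x, y, z each as a share of 3 cm, from -1 to 1, then the turn, a rotation vector about the tool's x, y, z each as a share of 0.08 rad, from -1 to 1. In form: [x, y, z, wx, wy, wz, x, y, z, wx, wy, wz, ...]. A call has 1 to 12 rows; each row shifts and turns the pose as measured when the row begins, along the tool's axes as they then stand; what a row does not reach is not made up. A row lasts 1/8 s, in which the tool goes at most 62.5 mm and 10.7 degrees, less where a joint would pass 70% of its speed; a pose out of reach is approached as far as the arm can. A call with a number of a shift or a turn outside -1 to 1 is refused whole. A call with a gripper value outside its range is refused whole. "claw" is the opening, from 0 (shut) to 1 (fully open), set as the call begins (left out, the last holds). The fingers move at their own pace and stop on an object; "newtons" is the grip in N (left out, the last holds). Time passes only in rows, so rows that do not move let the fingers close. It gives the time, the measured TCP pose, the force and the opening at its end, in the units of the state.
- r.sense(): the state, without advancing time (a new reading comes with each control period).
- vision.snapshot(name): name is "scene" or "side" or "wrist"; returns a dict with "color" (400x640x3 uint8, red, green, blue), "intrinsics" (3x3 intrinsics, pixels), "view" (4x4, takes a point from world to camera coordinates). Camera axes: x right, y down, z forward; pixel columns grow to the right and rows downward; lengths in mm; the calibration is good to about 2 mm. A picture is of the moment at which its call begins. There is no depth.
- workorder.sign_off(): hands the job in, once; it reports no verdict.
Trained networks look in a picture, given as the dict that the camera call returned (one of the last four; its "shot" number tells which), for a name from the list of things; names that differ only in an ending like _2 or _b are one class to them, and where a whole thing is asked for, a point or a joint stands for the part that bears it (a point fixed in the world has none). Each returns a list of dicts, best first, with "confidence" (0 to 1); they miss things now and then, are a little off and sometimes report something else, mostly with a low value. They report only what shows in the picture. A call takes as long as a camera call. They do not tell look-alikes from the thing itself.
- vision.masks_of(picture, label): "pixels" (400x640 bool, what is visible of it) and "location" ([column, row] in pixels, amid what is visible of it).
The state is a dict: "time_s": time; "q": joint angles; "joint_vel": joint speeds; "joint_torque": joint torques, N m; "eef_pos": TCP position; "orientation": TCP orientation; "ft_force": force on the tool from outside, world axes, zero at the start; "wrist_torque": the same for the moment, N m; "opening": finger opening in mm.
Only numpy, scipy, OpenCV 4.12 (cv2) and the standard library are available. Lean on these libraries where they do the work, as an engineer would, in place of code of your own. Each camera call takes 0.05 s, during which the arm holds its last target.

TASK

The sweets giveaway is over: tip the leftover sweets out of each of the two cups into the grey tray and stand the cup upright on the wooden board again. Put the sweets lying on the table into the tray as well, turn the counter's reset knob back until it rests at its zero stop, and leave the other things alone.

Things in the scene. Friction and masses are not known exactly. Their poses are not given: they have to be found in the camera images.
- cup_a_handle (a point): middle of the grip of the handle of cup_a, 92 mm from the cup's axis and 46 mm above its underside, axes as the cup's. The handle is a flat-sided loop in the cup's x-z plane, 12 mm thick (y): top bar at height 44 to 56 mm, from the rim out to 106 mm from the cup's axis, outer upright 94 to 106 mm out, lower bar at height 15 to 25 mm
- cup_b_handle (a point): middle of the grip of the handle of cup_b, 92 mm from the cup's axis and 46 mm above its underside, axes as the cup's. The handle is a flat-sided loop in the cup's x-z plane, 12 mm thick (y): top bar at height 44 to 56 mm, from the rim out to 106 mm from the cup's axis, outer upright 94 to 106 mm out, lower bar at height 15 to 25 mm
- cup_a: white flared latte cup, 160 g, on the board, at the start with sweet_a0 to a2 (those present): foot 68 mm across, rim 124 mm across, 58 mm high, wall 4 mm leaning out 26 deg, inner floor 5 mm up. Origin: centre of its underside; z up through the mouth; +x to its one handle. Sweets slide out once it is tipped about 110 deg
- cup_b: white flared latte cup, 160 g, on the board, at the start with sweet_b0 to b2 (those present): foot 68 mm across, rim 124 mm across, 58 mm high, wall 4 mm leaning out 26 deg, inner floor 5 mm up. Origin: centre of its underside; z up through the mouth; +x to its one handle. Sweets slide out once it is tipped about 110 deg
- board: pale wooden serving board, fixed, 340 (its x) x 200 (its y) x 15 mm high; origin at the centre of its underside, the top is 15 mm above. The two cups stand on it, one in each half of its length. It may be at the robot's left or right
- tray: open grey plastic tray, fixed, 200 (its x) x 240 (its y) x 50 mm high, walls and floor 6 mm; origin at the centre of its underside
- sweet_a0: wrapped sweet, a firm foil-coloured block with a paper band, 24 (its x) x 20 (its y) x 16 mm (its z), 14 g; origin at the centre of its 24 x 20 underside; starts in cup_a; may be absent
- sweet_a1: wrapped sweet, a firm foil-coloured block with a paper band, 24 (its x) x 20 (its y) x 16 mm (its z), 14 g; origin at the centre of its 24 x 20 underside; starts in cup_a; may be absent
- sweet_a2: wrapped sweet, a firm foil-coloured block with a paper band, 24 (its x) x 20 (its y) x 16 mm (its z), 14 g; origin at the centre of its 24 x 20 underside; starts in cup_a; may be absent
- sweet_b0: wrapped sweet, a firm foil-coloured block with a paper band, 24 (its x) x 20 (its y) x 16 mm (its z), 14 g; origin at the centre of its 24 x 20 underside; starts in cup_b; may be absent
- sweet_b1: wrapped sweet, a firm foil-coloured block with a paper band, 24 (its x) x 20 (its y) x 16 mm (its z), 14 g; origin at the centre of its 24 x 20 underside; starts in cup_b; may be absent
- sweet_b2: wrapped sweet, a firm foil-coloured block with a paper band, 24 (its x) x 20 (its y) x 16 mm (its z), 14 g; origin at the centre of its 24 x 20 underside; starts in cup_b; may be absent
- stray_0: wrapped sweet, a firm foil-coloured block with a paper band, 24 (its x) x 20 (its y) x 16 mm (its z), 14 g; origin at the centre of its 24 x 20 underside; starts loose on the table between the robot and the tray; may be absent
- stray_1: wrapped sweet, a firm foil-coloured block with a paper band, 24 (its x) x 20 (its y) x 16 mm (its z), 14 g; origin at the centre of its 24 x 20 underside; starts loose on the table between the robot and the tray; may be absent
- stray_2: wrapped sweet, a firm foil-coloured block with a paper band, 24 (its x) x 20 (its y) x 16 mm (its z), 14 g; origin at the centre of its 24 x 20 underside; starts loose on the table between the robot and the tray; may be absent
- counter: grey giveaway counter, a fixed box 130 x 130 x 55 mm high, with number wheels on its front and a black reset knob in the middle of its top; origin at the centre of its underside. It stands on the robot's other side from the board
- reset (a joint): angle of the reset knob in rad: 0 is the zero stop (it turns no further), it grows to 3.2 as the knob is turned clockwise seen from above, so counter-clockwise brings it back; starts at 0.9 to 2.7; stays where it is left, friction about 0.03 N m. At 0 the knob's white line points to the broad white mark at the counter's front (the side with the number wheels)
- reset_grip (a point): on the knob's vertical axis, at the height to grip it; its orientation turns with the knob. The grip is an upright bar that runs along the point's x axis, 42 x 14 mm and 32 mm high, so fingers close along its y; a disc 44 mm across lies under it, 17 mm below the point, and its top is 7 mm above
- jar: closed jar, 60 mm across, 90 mm high, origin at its foot; not part of the job, to be left alone
- plant: small empty terracotta pot, 70 mm across, 60 mm high, origin at its foot; not part of the job, to be left alone
- tape: roll of brown tape lying flat, 56 mm across, 20 mm high, origin at its foot; not part of the job, to be left alone
- tin: small tin, 44 mm across, 50 mm high, origin at its foot; not part of the job, to be left alone
- giftbox: flat cardboard gift box 70 x 90 x 40 mm, origin at its foot; not part of the job, to be left alone
- marker: thin black-handled tool lying flat, 130 mm long, origin at its foot; not part of the job, to be left alone
Not all that is in view belongs to the job. Leave any turquoise look-alike of the sweet_b2 alone.

How it is judged (in metres and radians):
On the way, in this order (a step that is already met when the one before it is completed fails the run):
1. one of the cups is held tipped (more than 75 degrees) over the tray (((angle between cup_a's own z axis and vertical above 1.3 rad and height (world z) of cup_a above 0.08 m and horizontal distance between cup_a and tray below 0.25 m) or (angle between cup_b's own z axis and vertical above 1.3 rad and height (world z) of cup_b above 0.08 m and horizontal distance between cup_b and tray below 0.25 m))), for 0.2 s.
2. the other cup is tipped over the tray too, the first one being empty ((((angle between cup_b's own z axis and vertical above 1.3 rad and height (world z) of cup_b above 0.08 m and horizontal distance between cup_b and tray below 0.25 m) and distance between each of sweet_a0, sweet_a1, sweet_a2 and cup_a above 0.07 m) or ((angle between cup_a's own z axis and vertical above 1.3 rad and height (world z) of cup_a above 0.08 m and horizontal distance between cup_a and tray below 0.25 m) and distance between each of sweet_b0, sweet_b1, sweet_b2 and cup_b above 0.07 m))), for 0.2 s.
At the end, for the whole second after the job is handed in: Every sweet that is present lies in the tray at rest; both cups stand upright (within 0.12 rad) on the board, their foot centre on it (within 165 mm and 95 mm of its middle); the reset knob is within 0.07 rad of its zero stop; all released (x of sweet_a0 in the frame of tray between -0.1 and 0.1 m and y of sweet_a0 in the frame of tray between -0.12 and 0.12 m and z of sweet_a0 in the frame of tray between 0 and 0.05 m and linear speed of each of sweet_a0, sweet_a1, sweet_a2, sweet_b0, sweet_b1, sweet_b2, stray_0, stray_1, stray_2, cup_a, cup_b below 0.03 m/s and x of sweet_a1 in the frame of tray between -0.1 and 0.1 m and y of sweet_a1 in the frame of tray between -0.12 and 0.12 m and z of sweet_a1 in the frame of tray between 0 and 0.05 m and x of sweet_a2 in the frame of tray between -0.1 and 0.1 m and y of sweet_a2 in the frame of tray between -0.12 and 0.12 m and z of sweet_a2 in the frame of tray between 0 and 0.05 m and x of sweet_b0 in the frame of tray between -0.1 and 0.1 m and y of sweet_b0 in the frame of tray between -0.12 and 0.12 m and z of sweet_b0 in the frame of tray between 0 and 0.05 m and x of sweet_b1 in the frame of tray between -0.1 and 0.1 m and y of sweet_b1 in the frame of tray between -0.12 and 0.12 m and z of sweet_b1 in the frame of tray between 0 and 0.05 m and x of sweet_b2 in the frame of tray between -0.1 and 0.1 m and y of sweet_b2 in the frame of tray between -0.12 and 0.12 m and z of sweet_b2 in the frame of tray between 0 and 0.05 m and x of stray_0 in the frame of tray between -0.1 and 0.1 m and y of stray_0 in the frame of tray between -0.12 and 0.12 m and z of stray_0 in the frame of tray between 0 and 0.05 m and x of stray_1 in the frame of tray between -0.1 and 0.1 m and y of stray_1 in the frame of tray between -0.12 and 0.12 m and z of stray_1 in the frame of tray between 0 and 0.05 m and x of stray_2 in the frame of tray between -0.1 and 0.1 m and y of stray_2 in the frame of tray between -0.12 and 0.12 m and z of stray_2 in the frame of tray between 0 and 0.05 m and x of cup_a in the frame of board between -0.165 and 0.165 m and y of cup_a in the frame of board between -0.095 and 0.095 m and z of cup_a in the frame of board between 0.01 and 0.022 m and angle between each of cup_a, cup_b's own z axis and vertical below 0.12 rad and x of cup_b in the frame of board between -0.165 and 0.165 m and y of cup_b in the frame of board between -0.095 and 0.095 m and z of cup_b in the frame of board between 0.01 and 0.022 m and value of joint reset below 0.07 rad); the robot touches nothing.
It fails at once if a bystander is moved more than 4 cm (distance of any of jar, plant, tape, tin, giftbox, marker from where it was at the start of the episode above 0.04 m).
Of sweet_a0, sweet_a1, sweet_a2, sweet_b0, sweet_b1, sweet_b2 only 4 to 6 are there at a start; the rules pass over those that are not, and their reading is None.
Of stray_0, stray_1, stray_2 only 2 to 3 are there at a start; the rules pass over those that are not, and their reading is None.
At some moment in a run one of stray_0, stray_1, stray_2, cup_a, cup_b may be knocked a few centimetres aside while the robot is not near it.
It also fails if it takes over 210 s, if anything falls off the work surface, if the arm or the gripper's body presses on something with over 40 N, if the wrist force passes 120 N, or if a joint passes its speed limit or range.

## Working session

There is one attempt and no reset: what is moved stays moved. The work goes in short steps, Python scripts to look and compute and a tool call to move; the robot and the scene stay as the last step left them, time stands still between calls to the robot, and variables do not carry over. Pictures are saved under pics/ and viewed, and the job is handed in when it is done.

Besides the shell and the picture viewer there is one more tool, called after "Emit:" by a JSON object that holds its "method" and its "body". play_rows: Moves the arm, as the interface text tells. Its arguments: {"type":"object","properties":{"deltas":{"type":"array"},"claw":{"type":"number"},"newtons":{"type":"number"}},"required":["deltas"]}

```bash
mkdir -p pics; ls; cat > h.py <<'E'
import numpy as np, cv2
from cell import r, vision, workorder
from scipy.spatial.transform import Rotation as R
def snap(name,fn=None):
    p=vision.snapshot(name)
    if fn: cv2.imwrite('pics/'+fn,p['color'][:,:,::-1])
    return p
def pix2w(p,uv,z):
    K=np.array(p['intrinsics']);V=np.array(p['view'])
    d=V[:3,:3].T@np.linalg.inv(K)@np.array([uv[0],uv[1],1.]);c=-V[:3,:3].T@V[:3,3]
    return c+d*(z-c[2])/d[2]
def w2pix(p,w):
    K=np.array(p['intrinsics']);V=np.array(p['view'])
    w=np.atleast_2d(w);c=w@V[:3,:3].T+V[:3,3];u=c@K.T
    return u[:,:2]/u[:,2:]
def st():
    s=r.sense();print('t',s['time_s'],'pos',np.round(s['eef_pos'],1),'q',np.round(s['q'],3),'open',s['opening'],'F',np.round(s['ft_force'],1));print(np.round(R.from_quat(s['orientation']).as_matrix(),3).tolist());return s
E
python3 - <<'E'
from h import *
st()
for n in['scene','side','wrist']:
    p=snap(n,n+'0.png'); V=np.array(p['view']);print(n,-V[:3,:3].T@V[:3,3],p['intrinsics'])
st()
E
```

```text
pics
t 0.0 pos [ 6.245e+02 -1.000e-01  2.260e+02] q [-0.103  0.435  0.025  1.574 -0.012  1.134 -0.075] open 91.603111361775 F [ 0.2 -0.1 -0.1]
[[1.0, -0.0, -0.002], [-0.0, -1.0, -0.0], [-0.002, 0.0, -1.0]]
scene [1446.71284373 -278.24647292  966.53091394] [[494.21693902   0.         323.10154773]
 [  0.         494.21693902 196.0415058 ]
 [  0.           0.           1.        ]]
side [ 523.98456036 -917.89588648  602.36568127] [[438.42634195   0.         322.76549274]
 [  0.         438.42634195 198.01877376]
 [  0.           0.           1.        ]]
wrist [625.10776105  84.62102261 384.50732264] [[331.76238135   0.         316.07588123]
 [  0.         331.76238135 202.46254198]
 [  0.           0.           1.        ]]
t 0.15 pos [624.6  -0.  226.1] q [-0.103  0.435  0.025  1.574 -0.012  1.134 -0.075] open 91.42468990495986 F [-0.8 -0.3  0.4]
[[1.0, -0.0, -0.001], [-0.0, -1.0, -0.0], [-0.001, 0.0, -1.0]]
```

View pics/scene0.png

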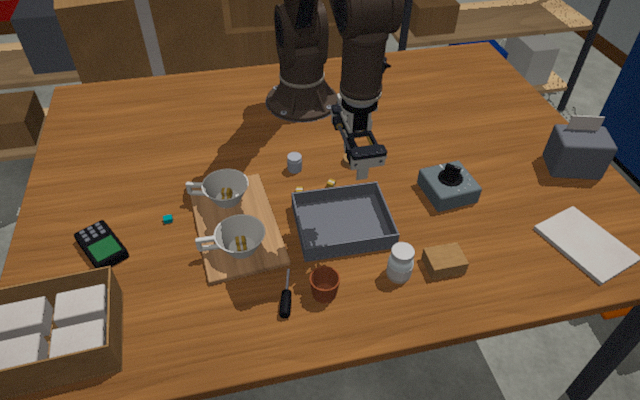

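View pics/side0.png

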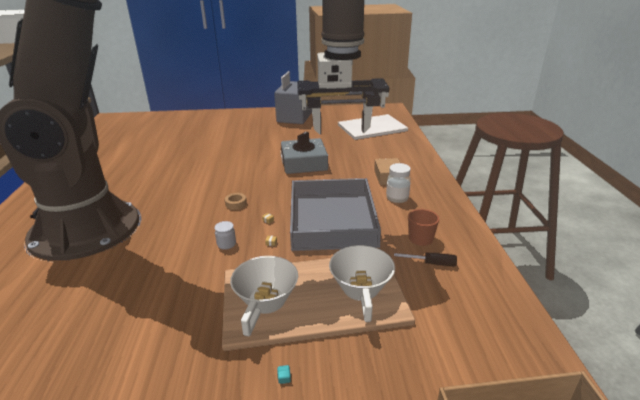

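View pics/wrist0.png

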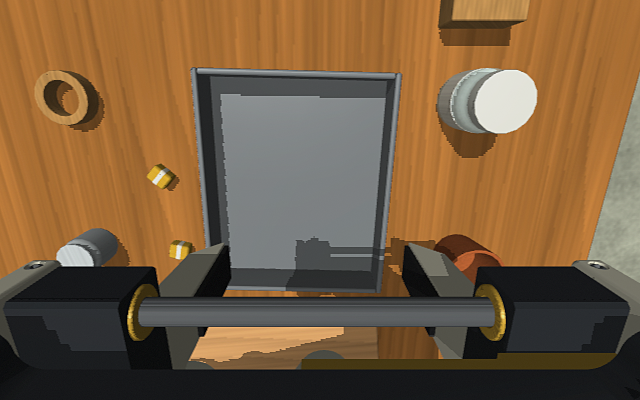

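The scene view shows the tray at (345,218), cups at (225,188) and (238,238) with their handles to the left, and the counter at (449,186). Strays are at scene (299,190) and (331,183), which match wrist (180,250) and (162,176). The turquoise block at scene (168,219) is the look-alike, and I'll leave it alone. Next I'll measure positions.

```bash
python3 - <<'E'
from h import *
P={n:vision.snapshot(n) for n in['scene','side','wrist']}
hs={'stray_0':8,'tray':25,'board':15,'counter':27,'reset_grip':70,'jar':45,'plant':30,'tape':10,'tin':25,'giftbox':20,'marker':5,'cup_a':45,'cup_a_handle':55,'sweet_a0':30}
for l,z in hs.items():
  for n,p in P.items():
    for m in vision.masks_of(p,l):
      print(l,n,round(m['confidence'],2),np.round(m['location']),m['pixels'].sum(),np.round(pix2w(p,m['location'],z)[:2]))
c=P['scene']['color'];cv2.imwrite('pics/s_crop.png',cv2.resize(c[150:290,150:490],None,fx=2.3,fy=2.3,interpolation=cv2.INTER_CUBIC)[:,:,::-1])
c=P['side']['color'];cv2.imwrite('pics/d_crop.png',cv2.resize(c[120:400,200:480],None,fx=2.1,fy=2.1,interpolation=cv2.INTER_CUBIC)[:,:,::-1])
E
```

```text
stray_0 scene 0.57 [333. 186.] 84 [454.  -0.]
stray_0 side 0.55 [267. 216.] 87 [440.   5.]
stray_0 side 0.4 [272. 238.] 67 [455. -89.]
stray_0 side 0.4 [385. 167.] 384 [782. 243.]
stray_0 wrist 0.79 [158. 173.] 437 [442.  -2.]
stray_0 wrist 0.73 [182. 246.] 363 [457. -96.]
tray scene 0.72 [342. 223.] 6515 [615. -16.]
tray side 0.82 [333. 216.] 5794 [602. -36.]
tray wrist 0.63 [299. 170.] 41680 [606.   5.]
board scene 0.57 [259. 243.] 4651 [ 628. -234.]
board side 0.91 [314. 316.] 8660 [ 540. -346.]
board wrist 0.62 [57. 98.] 2309 [350.  81.]
board wrist 0.16 [198. 368.] 170 [ 461. -280.]
counter scene 0.64 [445. 186.] 2266 [544. 302.]
counter side 0.95 [304. 156.] 1544 [543. 301.]
counter side 0.47 [313. 315.] 8534 [ 538. -356.]
reset_grip scene 0.49 [448. 170.] 233 [524. 311.]
reset_grip scene 0.29 [244. 244.] 45 [ 671. -273.]
reset_grip side 0.66 [302. 138.] 183 [539. 338.]
reset_grip side 0.35 [362. 271.] 2657 [ 632. -296.]
jar scene 0.73 [398. 263.] 973 [783.  74.]
jar side 0.77 [396. 183.] 793 [779.  77.]
jar wrist 0.63 [484.  99.] 5410 [790.  80.]
jar wrist 0.24 [482.  13.] 248
[... 1097 characters left out ...]
 1835 [ 614. -279.]
cup_a scene 0.63 [334. 184.] 57 [488.  -7.]
cup_a scene 0.6 [243. 245.] 56 [ 651. -274.]
cup_a side 0.9 [260. 281.] 2919 [ 442. -279.]
cup_a side 0.89 [364. 269.] 2464 [ 642. -261.]
cup_a wrist 0.7 [323. 353.] 261 [ 634. -227.]
cup_a wrist 0.58 [199. 365.] 198 [ 476. -246.]
cup_a_handle scene 0.8 [235. 235.] 1943 [ 625. -289.]
cup_a_handle side 0.63 [362. 270.] 2651 [ 636. -273.]
cup_a_handle wrist 0.86 [322. 353.] 259 [ 632. -217.]
sweet_a0 scene 0.57 [242. 243.] 43 [ 631. -277.]
sweet_a0 scene 0.38 [344. 222.] 6590 [616. -10.]
sweet_a0 side 0.5 [352. 282.] 44 [ 618. -279.]
sweet_a0 side 0.49 [358. 274.] 116 [ 632. -257.]
sweet_a0 side 0.45 [263. 283.] 2910 [ 446. -269.]
```

View pics/s_crop.png

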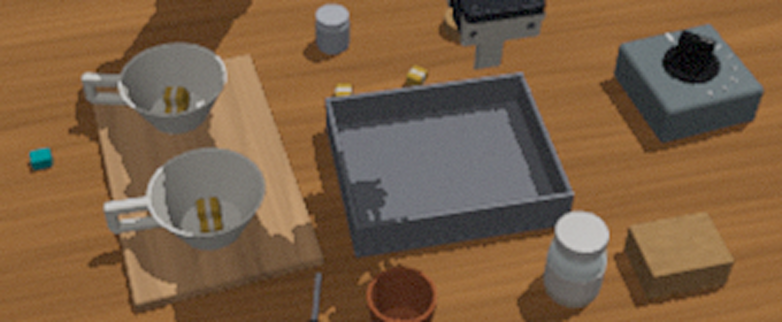

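View pics/d_crop.png

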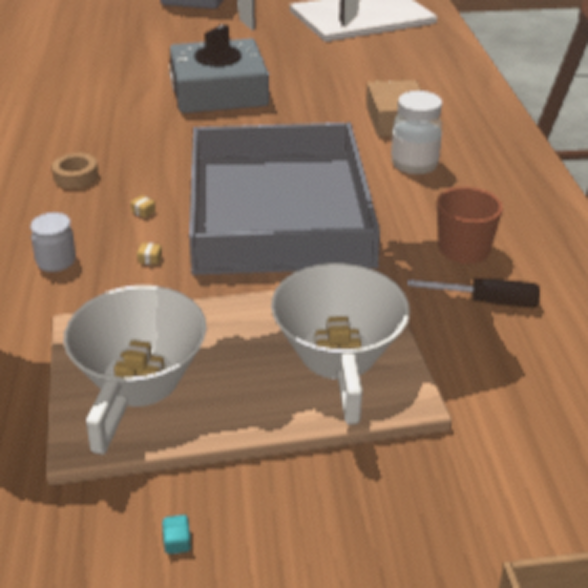

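```bash
cat >> h.py <<'E'
from scipy.optimize import minimize
def cup_pts(x,y,yaw,zb):
    t=np.linspace(0,2*np.pi,40,endpoint=False)
    rim=np.c_[62*np.cos(t),62*np.sin(t),0*t+58];foot=np.c_[34*np.cos(t),34*np.sin(t),0*t]
    bars=[]
    for (x0,x1,z0,z1) in [(58,106,44,56),(94,106,15,56),(40,106,15,25)]:
        bars.append(np.array([[a,b,c] for a in(x0,x1) for b in(-6,6) for c in(z0,z1)]))
    Rz=R.from_euler('z',yaw).as_matrix();o=np.array([x,y,zb])
    return [q@Rz.T+o for q in [np.r_[rim,foot]]+bars]
def sil(p,g,x0,S=4):
    m=np.zeros((400*1,640),np.uint8)
    for q in g:
        u=w2pix(p,q);h=cv2.convexHull((u*16).round().astype(np.int32));cv2.fillConvexPoly(m,h,1,lineType=8,shift=4)
    return m
def cupseg(p,x,y,zb):
    hsv=cv2.cvtColor(p['color'],cv2.COLOR_RGB2HSV)
    m=((hsv[...,1]<60)&(hsv[...,2]>60)).astype(np.uint8)
    u=w2pix(p,[x,y,zb+40])[0]
    roi=np.zeros_like(m);cv2.circle(roi,tuple(int(v) for v in u),75,1,-1)
    m=m*roi
    n,lab,stt,cen=cv2.connectedComponentsWithStats(m)
    # component nearest containing cup
    best=max(range(1,n),key=lambda i:stt[i,4]-20*np.linalg.norm(cen[i]-u))
    m=(lab==best).astype(np.uint8)
    cs,_=cv2.findContours(m,cv2.RETR_EXTERNAL,cv2.CHAIN_APPROX_NONE);cv2.drawContours(m,cs,-1,1,-1)
    return m
def fitcup(P,x,y,yaw,zb=15):
    ms=[cupseg(p,x,y,zb) for p in P]
    def f(v):
        c=0
        for p,m in zip(P,ms):
            s=sil(p,cup_pts(v[0],v[1],v[2]/100,zb),0);a=(s&m).sum();b=(s|m).sum();c-=a/b
        return c
    best=None
    for dy in(-25,0,25):
        rr=minimize(f,[x,y,yaw*100+dy],method='Nelder-Mead',options=dict(initial_simplex=[[x,y,yaw*100+dy],[x+12,y,yaw*100+dy],[x,y+12,yaw*100+dy],[x,y,yaw*100+dy+20]]))
        if best is None or rr.fun<best.fun:best=rr
    return best.x[0],best.x[1],best.x[2]/100,-best.fun/len(P),ms
E
python3 - <<'E'
from h import *
P=[vision.snapshot('scene'),vision.snapshot('side')]
for g in[(440,-275,-1.6),(640,-265,-1.6)]:
    for PP in (P,P[:1],P[1:]):
        print(np.round(fitcup(PP,*g)[:4],3))
ov=[]
for p in P:
    c=p['color'].copy()
    for g in[(440,-275,-1.6),(640,-265,-1.6)]:
        x,y,a,s,ms=fitcup(P,*g)
        m=sil(p,cup_pts(x,y,a,15),0);cs,_=cv2.findContours(m,0,1);cv2.drawContours(c,cs,-1,(255,0,0),1)
        k=ms[0 if p is P[0] else 1];cs,_=cv2.findContours(k,0,1);cv2.drawContours(c,cs,-1,(0,0,255),1)
    ov.append(c)
a=cv2.resize(ov[0][140:300,150:300],(750,800));
cv2.imwrite('pics/ovA.png',cv2.resize(ov[0][140:290,150:310],(640,600))[:,:,::-1]);cv2.imwrite('pics/ovB.png',cv2.resize(ov[1][220:370,200:420],(800,545))[:,:,::-1])
E
```

```text
[ 451.876 -297.575   -1.827    0.935]
[ 453.785 -296.917   -1.86     0.932]
[ 451.98  -297.614   -1.828    0.948]
[ 633.447 -278.361   -1.587    0.682]
[ 632.811 -280.34    -1.626    0.938]
[ 6.34071e+02 -2.78502e+02 -1.60600e+00  4.30000e-01]
```

View pics/ovA.png

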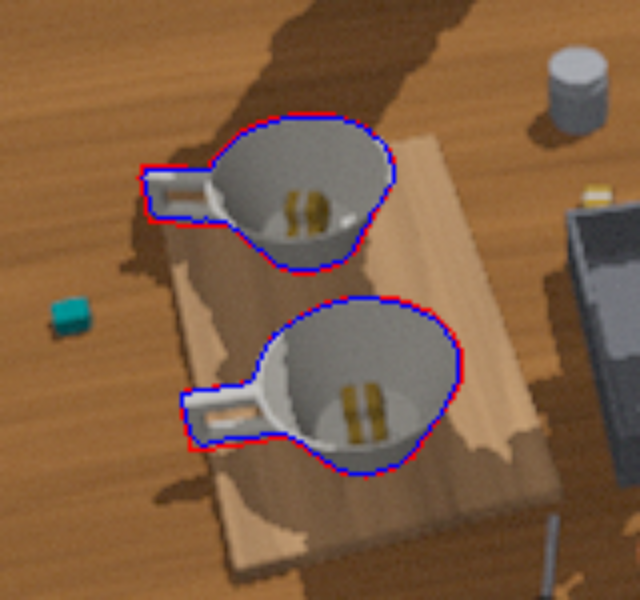

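View pics/ovB.png

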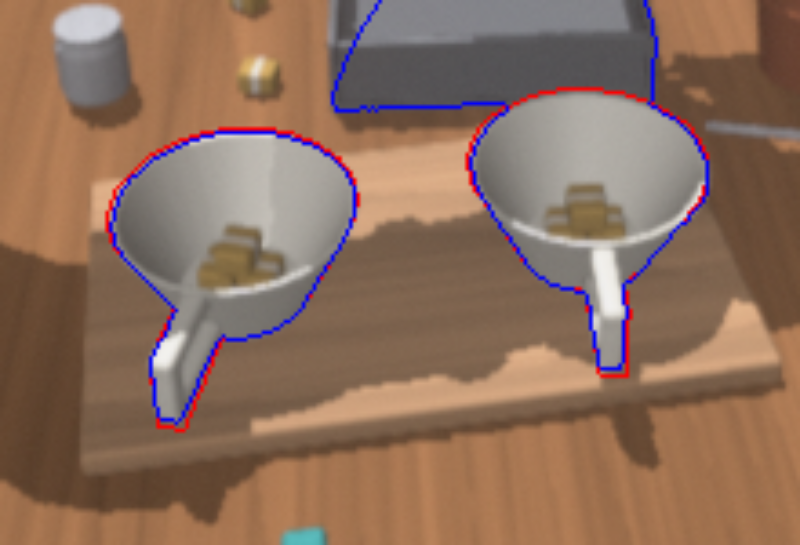

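```bash
python3 - <<'E'
from h import *
p=vision.snapshot('wrist')
for uv in[(192,69),(401,73),(382,291)]: print('tray corner',uv,np.round(pix2w(p,uv,50)[:2]))
q=vision.snapshot('scene')
for uv in[(150+328/2.3,150+98/2.3),(150+521/2.3,150+76/2.3),(150+570/2.3,150+193/2.3),(150+355/2.3,150+228/2.3)]: print('tray sc',np.round(pix2w(q,uv,50)[:2]))
for m in vision.masks_of(p,'stray_0'):
    pts=np.argwhere(m['pixels'])[:,::-1].astype(float)
    w=np.array([pix2w(p,u,12)[:2] for u in pts])
    print(m['confidence'],w.mean(0),cv2.minAreaRect(w.astype(np.float32)))
c=p['color'];cv2.imwrite('pics/w_crop.png',cv2.resize(c[140:280,130:230],(500,700),interpolation=cv2.INTER_CUBIC)[:600,:,::-1])
E
```

```text
tray corner (192, 69) [509. 107.]
tray corner (401, 73) [706. 104.]
tray corner (382, 291) [ 702. -133.]
tray sc [ 502. -124.]
tray sc [513. 108.]
tray sc [702. 103.]
tray sc [ 700. -133.]
0.68 [446.59629632  -5.04737243] ((446.61859130859375, -4.808803558349609), (24.811687469482422, 25.548372268676758), 47.43360900878906)
0.63 [456.16744925 -98.57882854] ((456.4189147949219, -99.20759582519531), (25.02692413330078, 25.654895782470703), 79.41436004638672)
```

View pics/w_crop.png

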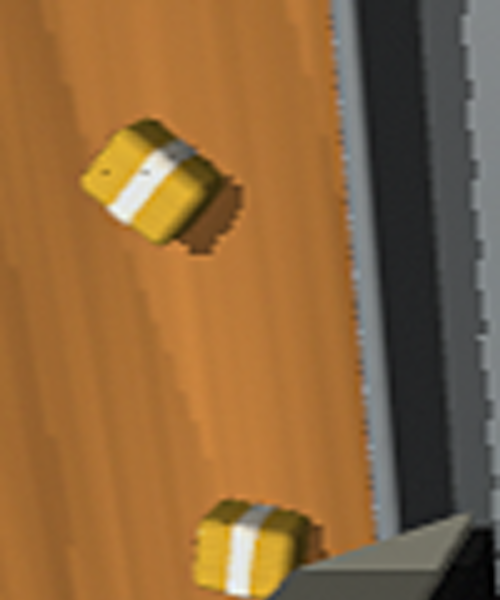

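```bash
cat >> h.py <<'E'
import json,os
def log():
    s=r.sense();json.dump({k:np.array(s[k]).tolist() for k in('q','eef_pos','orientation')},open('log.jsonl','a'));open('log.jsonl','a').write('\n');return s
def go(pos=None,Rm=None):
    s=log();T=R.from_quat(s['orientation']);p=np.array(s['eef_pos'])
    if pos is not None:
        d=np.array(pos)-p;print('shift now-axes /30:',np.round(T.inv().apply(d)/30,2),'|',round(float(np.linalg.norm(d)),1),'mm')
    if Rm is not None:
        rv=(T.inv()*R.from_matrix(Rm)).as_rotvec();print('turn/0.08:',np.round(rv/0.08,2))
        if pos is not None: print(' shift after-turn /30:',np.round(np.array(Rm).T@d/30,2))
    print('t',round(s['time_s'],2),'pos',np.round(p,1),'q',np.round(s['q'],2),'open',round(s['opening'],1),'F',np.round(s['ft_force'],1))
def down(a): # tool down, jaw axis at world angle a (deg)
    a=np.radians(a);x=[np.cos(a),np.sin(a),0];z=[0,0,-1];return np.c_[x,np.cross(z,x),z]
E
python3 - <<'E'
from h import *
p=vision.snapshot('wrist')
for uv in[(160,176),(179.6,249.6)]: print(np.round(pix2w(p,uv,14),1))
go([443,-2,100],down(49))
E
```

```text
[446.8  -4.5  14. ]
[457.4 -97.5  14. ]
shift now-axes /30: [-6.07  0.07  4.22] | 221.8 mm
turn/0.08: [  0.    -0.   -10.69]
 shift after-turn /30: [-4.03 -4.54  4.23]
t 2.7 pos [625.    0.  226.8] q [-0.1   0.43  0.02  1.57 -0.01  1.13 -0.08] open 91.6 F [ 0.1 -1.   0.7]
```

Emit:
{"method": "play_rows", "body": {"deltas": [-1,0,0,0,0,0,-1,0,0,0,0,0,-1,0,0,0,0,0,-1,0,0,0,0,0,-1,0,0,0,0,0,-1,0,0,0,0,0,0,0,1,0,0,0,0,0,1,0,0,0], "claw": 0.65}}

```text
time_s: 3.7
eef_pos: [441.6, 0.2, 167.6]
orientation: [1.0, -0.0, 0.004, -0.0]
ft_force: [-0.4, 0.3, 0.6]
opening: 59.6
```

Emit:
{"method": "play_rows", "body": {"deltas": [0,0,0,0,0,-1,0,0,0,0,0,-1,0,0,0,0,0,-1,0,0,0,0,0,-1,0,0,0,0,0,-1,0,0,0,0,0,-1,0,0,0,0,0,-1,0,0,0,0,0,-1,0,0,0,0,0,-1,0,0,0,0,0,-1]}}

```text
time_s: 4.95
eef_pos: [440.9, 0.1, 166.9]
orientation: [0.916, 0.401, 0.003, 0.001]
ft_force: [-0.6, 0.3, 0.3]
opening: 59.7
```

```bash
python3 - <<'E'
from h import *
snap('wrist','w1.png');snap('scene','s1.png')
go([445,-4,100],down(49))
E
```

```text
shift now-axes /30: [-0.02  0.18  2.23] | 67.1 mm
turn/0.08: [ 0.06 -0.06 -0.39]
 shift after-turn /30: [-0.01  0.19  2.23]
t 5.05 pos [440.8   0.  166.9] q [-0.    0.21 -0.14  2.08  0.04  0.85  0.66] open 59.6 F [ 0.5 -0.6  0.2]
```

View pics/w1.png

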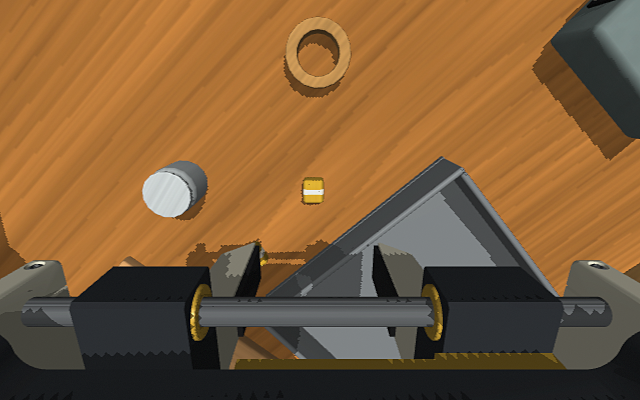

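```bash
python3 - <<'E'
from h import *
p=vision.snapshot('wrist');w=pix2w(p,(314,190),14);print(w)
go([w[0],w[1],5],down(47.3))
E
```

```text
[444.32038335  -4.09594518  14.        ]
shift now-axes /30: [-0.05  0.15  5.4 ] | 162.0 mm
turn/0.08: [ 0.06 -0.06 -0.05]
 shift after-turn /30: [-0.02  0.18  5.4 ]
t 5.1 pos [440.8   0.  166.9] q [-0.    0.21 -0.14  2.08  0.04  0.85  0.66] open 59.7 F [0.7 0.4 0.1]
```

View pics/s1.png

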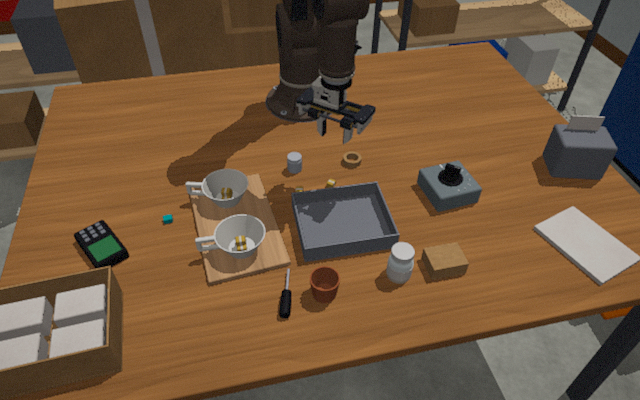

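Only two strays are visible, at (299,190) and (331,184). The wrist view shows stray 1 square to the jaws at (314,190), so I'll descend and grip it.

Emit:
{"method": "play_rows", "body": {"deltas": [0,0.18,1,0.06,-0.06,0,0,0,1,0,0,0,0,0,1,0,0,0,0,0,1,0,0,0,0,0,1,0,0,0,0,0,0.4,0,0,0]}}

```text
time_s: 5.85
eef_pos: [448.8, -3.6, 2.4]
orientation: [0.92, 0.393, 0.003, 0.001]
ft_force: [-0.4, -1.1, 0.5]
opening: 59.5
```

Emit:
{"method": "play_rows", "body": {"deltas": [0,0,0,0,0,0,0,0,0,0,0,0,0,0,0,0,0,0,0,0,0,0,0,0,0,0,-1,0,0,0,0,0,-1,0,0,0,0,0,-1,0,0,0], "claw": 0, "newtons": 20}}

```text
time_s: 6.72
eef_pos: [448.2, -3.6, 96.2]
orientation: [0.92, 0.392, 0.003, 0.001]
ft_force: [1.0, 0.6, -1.1]
opening: 18.8
```

```bash
python3 - <<'E'
from h import *
go([570,20,100],None)
E
```

```text
shift now-axes /30: [ 3.38  2.38 -0.1 ] | 124.1 mm
t 6.72 pos [448.2  -3.6  96.2] q [-0.01  0.33 -0.13  2.14  0.07  0.67  0.62] open 18.8 F [ 1.   0.6 -1.1]
```

Emit:
{"method": "play_rows", "body": {"deltas": [0.85,0.6,0,0,0,0,0.85,0.6,0,0,0,0,0.85,0.6,0,0,0,0,0.85,0.6,0,0,0,0,0,0,1,0,0,0,0,0,1,0,0,0]}}

```text
time_s: 7.48
eef_pos: [579.7, 20.7, 44.1]
orientation: [0.92, 0.391, 0.01, 0.004]
ft_force: [-0.4, 0.1, -0.5]
opening: 18.9
```

Emit:
{"method": "play_rows", "body": {"deltas": [0,0,0.5,0,0,0,0,0,0,0,0,0,0,0,0,0,0,0,0,0,-1,0,0,0,0,0,-1,0,0,0,0,0,-1,0,0,0], "claw": 0.65}}

```text
time_s: 8.22
eef_pos: [576.8, 20.4, 122.0]
orientation: [0.92, 0.391, 0.009, 0.003]
ft_force: [1.2, -0.5, 0.2]
opening: 59.6
```

```bash
python3 - <<'E'
from h import *
go([456.5,-97,100],down(75))
snap('scene','s2.png')
E
```

```text
shift now-axes /30: [-5.61 -0.18  0.65] | 169.5 mm
turn/0.08: [ 0.2  -0.13 -6.31]
 shift after-turn /30: [-4.82 -2.86  0.73]
t 8.22 pos [576.8  20.4 122. ] q [-0.05  0.46 -0.11  1.82  0.07  0.84  0.61] open 59.6 F [ 1.2 -0.5  0.2]
```

View pics/s2.png

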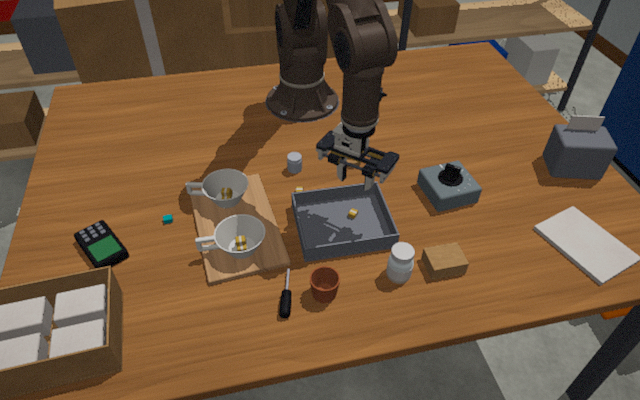

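Stray 1 is in the tray at (353,214). Next is the second stray.

Emit:
{"method": "play_rows", "body": {"deltas": [-0.94,0,0,0,0,0,-0.94,0,0,0,0,0,-0.94,0,0,0,0,0,-0.94,0,0,0,0,0,-0.94,0,0,0,0,0,-0.94,-0.18,0,0.2,-0.13,0]}}

```text
time_s: 9.02
eef_pos: [459.6, -99.2, 130.5]
orientation: [0.92, 0.393, 0.011, 0.002]
ft_force: [0.3, 0.4, 0.8]
opening: 59.9
```

Emit:
{"method": "play_rows", "body": {"deltas": [0,0,0,0,0,-1,0,0,0,0,0,-1,0,0,0,0,0,-1,0,0,0,0,0,-1,0,0,0,0,0,-1,0,0,0,0,0,-1,0,0,0,0,0,-0.3]}}

```text
time_s: 9.9
eef_pos: [460.2, -102.1, 137.8]
orientation: [0.789, 0.614, 0.014, 0.009]
ft_force: [0.2, -0.6, 0.0]
opening: 59.8
```

```bash
python3 - <<'E'
from h import *
snap('wrist','w2.png')
go([456.5,-97,5],down(75))
E
```

```text
shift now-axes /30: [ 0.09 -0.3   4.42] | 132.9 mm
turn/0.08: [ 0.4  -0.13  0.17]
 shift after-turn /30: [ 0.13 -0.16  4.43]
t 9.95 pos [ 460.2 -102.2  137.8] q [ 0.29  0.29 -0.22  2.06  0.08  0.77  1.34] open 59.8 F [ 0.5  0.1 -0.1]
```

View pics/w2.png

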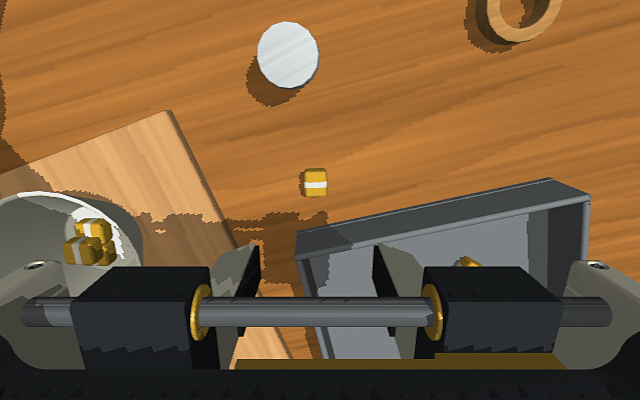

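```bash
python3 - <<'E'
from h import *
p=vision.snapshot('wrist');w=pix2w(p,(315,182),14);print(w)
go([w[0],w[1],5],down(75.8))
E
```

```text
[453.70022518 -99.86567434  14.        ]
shift now-axes /30: [-0.02 -0.37  4.41] | 132.8 mm
turn/0.08: [ 0.39 -0.13 -0.03]
 shift after-turn /30: [ 0.02 -0.23  4.42]
t 10.0 pos [ 460.1 -102.2  137.6] q [ 0.29  0.29 -0.22  2.06  0.08  0.77  1.34] open 59.4 F [0.4 0.7 0.2]
```

Emit:
{"method": "play_rows", "body": {"deltas": [0,-0.23,0,0.39,-0.13,0,0,0,1,0,0,0,0,0,1,0,0,0,0,0,1,0,0,0,0,0,1,0,0,0,0,0,0.4,0,0,0]}}

```text
time_s: 10.75
eef_pos: [454.2, -100.1, 3.6]
orientation: [0.791, 0.611, -0.002, 0.0]
ft_force: [-0.3, 0.2, 0.1]
opening: 59.7
```

```bash
python3 - <<'E'
from h import *
go([453.7,-99.9,5],down(75.8))
E
```

```text
shift now-axes /30: [ 0.   -0.02 -0.05] | 1.5 mm
turn/0.08: [-0.03  0.04 -0.1 ]
 shift after-turn /30: [ 0.   -0.02 -0.05]
t 10.75 pos [ 454.2 -100.1    3.6] q [ 0.22  0.52 -0.16  2.16  0.18  0.48  1.24] open 59.7 F [-0.3  0.2  0.1]
```

Emit:
{"method": "play_rows", "body": {"deltas": [0,0,0,0,0,0,0,0,0,0,0,0,0,0,0,0,0,0,0,0,0,0,0,0,0,0,-1,0,0,0,0,0,-1,0,0,0,0,0,-1,0,0,0], "claw": 0}}

```text
time_s: 11.62
eef_pos: [454.3, -99.9, 97.3]
orientation: [0.792, 0.611, -0.002, -0.0]
ft_force: [0.2, -0.1, 1.1]
opening: 0.3
```

```bash
python3 - <<'E'
from h import *
go([575,30,100])
E
```

```text
shift now-axes /30: [ 5.21  2.79 -0.12] | 177.3 mm
t 11.62 pos [454.3 -99.9  97.3] q [ 0.27  0.36 -0.21  2.09  0.12  0.71  1.29] open 0.3 F [ 0.2 -0.1  1.1]
```

Opening is 0.3, so I missed it. Looking again.

```bash
python3 - <<'E'
from h import *
snap('wrist','w3.png');snap('side','d3.png');snap('scene','s3.png')
E
```

```text
(no output)
```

View pics/w3.png

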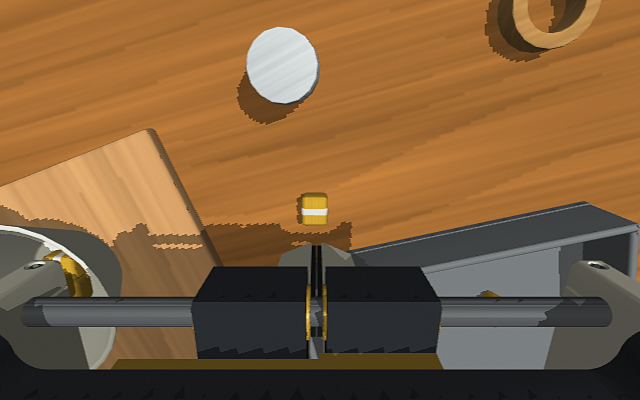

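View pics/d3.png

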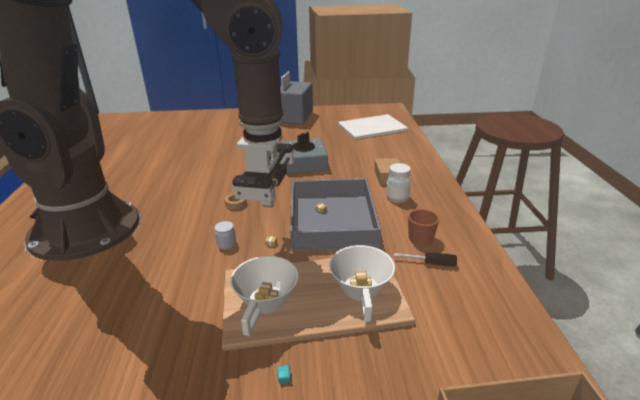

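View pics/s3.png

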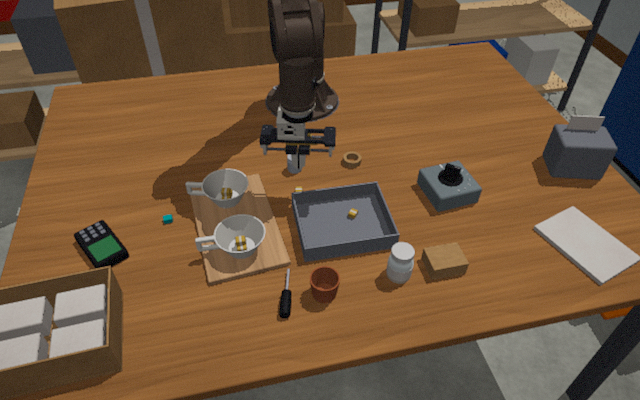

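```bash
python3 - <<'E'
from h import *
p=vision.snapshot('wrist');print(pix2w(p,(315,209),14)); 
d=vision.snapshot('side');print(pix2w(d,(271.5,240.5),8))
s=vision.snapshot('scene');print(pix2w(s,(298.5,190),12))
print('tcp in wrist',w2pix(p,[454.3,-99.9,97.3]),w2pix(p,[454.3,-99.9,14]))
go([454,-100,5],down(75.8))
E
```

```text
[ 455.78675146 -100.91485764   14.        ]
[455.08637368 -99.93103004   8.        ]
[455.49685311 -99.68155997  12.        ]
tcp in wrist [[315.09409301 257.51173429]] [[315.78169878 206.92483374]]
shift now-axes /30: [0.01 0.02 3.02] | 90.5 mm
turn/0.08: [-0.06  0.05 -0.11]
 shift after-turn /30: [-0.    0.    3.02]
t 11.93 pos [453.9 -99.9  95.5] q [ 0.27  0.36 -0.21  2.09  0.12  0.71  1.29] open 0.3 F [ 0.5 -0.2 -0.4]
```

Emit:
{"method": "play_rows", "body": {"deltas": [0,0.05,1,0,0,0,0,0,1,0,0,0,0,0,0.9,0,0,0,0,0,0.2,0,0,0], "claw": 0.65}}

```text
time_s: 12.42
eef_pos: [453.6, -100.6, -0.5]
orientation: [0.792, 0.611, -0.004, -0.001]
ft_force: [-25.5, 2.9, 123.6]
opening: 31.1
```

Emit:
{"method": "play_rows", "body": {"deltas": [0,0,0,0,0,0,0,0,0,0,0,0,0,0,0,0,0,0,0,0,0,0,0,0,0,0,0,0,0,0], "claw": 0, "newtons": 25}}

```text
time_s: 13.05
eef_pos: [453.5, -100.2, 0.4]
orientation: [0.792, 0.611, -0.005, -0.002]
ft_force: [-0.6, 0.4, 3.6]
opening: 19.8
```

Emit:
{"method": "play_rows", "body": {"deltas": [0,0,-0.5,0,0,0,0,0,-1,0,0,0,0,0,-1,0,0,0,0,0,-1,0,0,0]}}

```text
time_s: 13.55
eef_pos: [451.8, -99.7, 108.4]
orientation: [0.792, 0.611, -0.007, -0.004]
ft_force: [0.7, 0.2, -0.7]
opening: 19.6
```

```bash
python3 - <<'E'
from h import *
snap('wrist','w4.png')
go([575,30,100])
E
```

```text
shift now-axes /30: [5.21 2.82 0.34] | 178.0 mm
t 13.6 pos [453.8 -99.9 111.8] q [ 0.28  0.34 -0.22  2.07  0.11  0.76  1.3 ] open 19.6 F [ 0.8 -0.7  3. ]
```

View pics/w4.png

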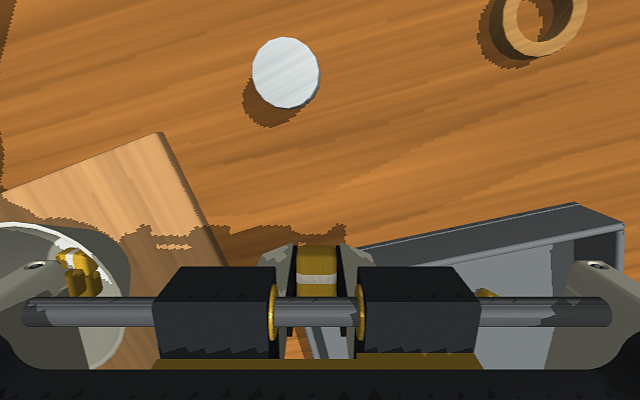

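The sweet is gripped now, with an opening of 19.6. But that descent pressed the fingertips on the sweet or table, and one reading showed about 124 N, above the 120 N limit. That may already count against the run. I'll carry on and leave more margin on descents.

Emit:
{"method": "play_rows", "body": {"deltas": [0.9,0.47,0,0,0,0,0.9,0.47,0,0,0,0,0.9,0.47,0,0,0,0,0.9,0.47,0,0,0,0,0.9,0.47,0,0,0,0,0.5,0.4,0,0,0,0,0,0,1,0,0,0,0,0,0.9,0,0,0]}}

```text
time_s: 14.6
eef_pos: [575.9, 27.2, 60.8]
orientation: [0.792, 0.61, -0.002, 0.0]
ft_force: [0.2, 0.4, -0.3]
opening: 20.0
```

Emit:
{"method": "play_rows", "body": {"deltas": [0,0,0,0,0,0,0,0,0,0,0,0,0,0,-1,0,0,0,0,0,-1,0,0,0,0,0,-1,0,0,0,0,0,-1,0,0,0], "claw": 0.65}}

```text
time_s: 15.35
eef_pos: [574.8, 26.7, 187.9]
orientation: [0.793, 0.61, -0.003, -0.0]
ft_force: [0.2, 0.7, 0.2]
opening: 59.6
```

```bash
python3 - <<'E'
from h import *
snap('scene','s5.png');snap('wrist','w5.png')
go([500,260,230],down(90))
E
```

```text
shift now-axes /30: [ 6.84 -4.47 -1.34] | 248.4 mm
turn/0.08: [ 0.01  0.03 -3.24]
 shift after-turn /30: [ 7.76 -2.57 -1.32]
t 15.45 pos [577.   27.1 190.4] q [ 0.03  0.41 -0.24  1.72  0.11  1.03  1.07] open 59.5 F [0.4 0.8 0.6]
```

View pics/s5.png

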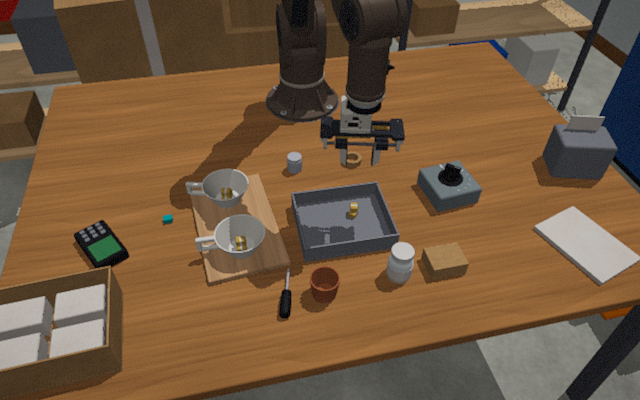

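View pics/w5.png

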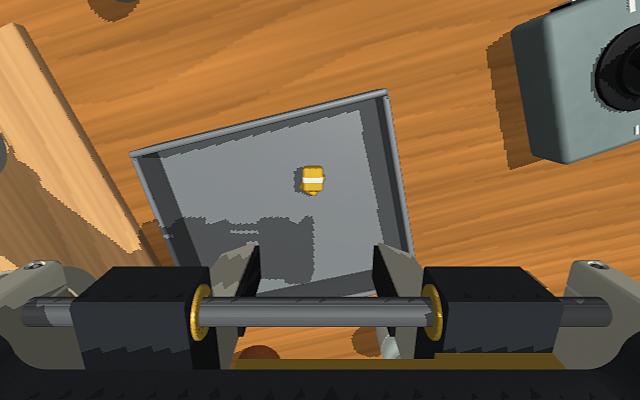

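```bash
python3 - <<'E'
from h import *
go([543,306,210])
E
```

```text
shift now-axes /30: [ 8.69 -3.48 -0.68] | 281.6 mm
t 15.45 pos [577.   27.1 190.4] q [ 0.03  0.41 -0.24  1.72  0.11  1.03  1.07] open 59.5 F [0.4 0.8 0.6]
```

Emit:
{"method": "play_rows", "body": {"deltas": [0.97,-0.39,-0.1,0,0,0,0.97,-0.39,-0.1,0,0,0,0.97,-0.39,-0.1,0,0,0,0.97,-0.39,-0.1,0,0,0,0.97,-0.39,-0.1,0,0,0,0.97,-0.39,-0.1,0,0,0,0.97,-0.39,-0.1,0,0,0,0.97,-0.39,0,0,0,0,0.8,-0.3,0,0,0,0], "claw": 1}}

```text
time_s: 16.58
eef_pos: [543.6, 305.3, 218.0]
orientation: [0.795, 0.607, 0.002, 0.003]
ft_force: [1.1, -0.1, -0.2]
opening: 91.8
```

```bash
python3 - <<'E'
from h import *
snap('wrist','w6.png')
go([543,306,210])
E
```

```text
shift now-axes /30: [-0.11  0.05  0.27] | 9.0 mm
t 16.62 pos [542.2 309.7 218.2] q [-0.4   0.46 -0.3   1.57  0.15  1.13  0.57] open 91.7 F [-0.1  3.7  0.5]
```

View pics/w6.png

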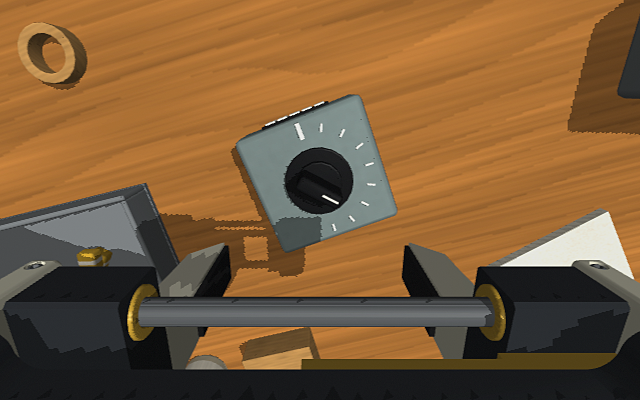

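```bash
python3 - <<'E'
from h import *
p=vision.snapshot('wrist');c=p['color'];cv2.imwrite('pics/k.png',cv2.resize(c[90:260,230:400],(720,720),interpolation=cv2.INTER_CUBIC)[60:640,:,::-1])
E
```

```text
(no output)
```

View pics/k.png

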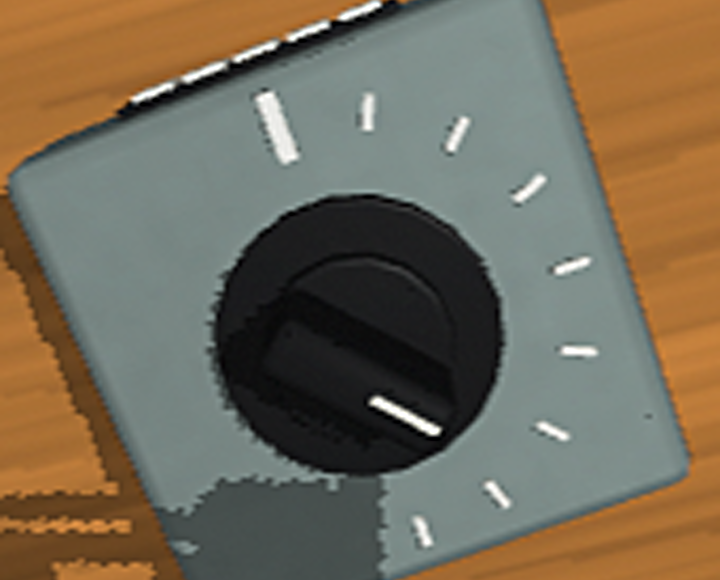

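```bash
python3 - <<'E'
from h import *
p=vision.snapshot('wrist')
f=lambda x,y,z:pix2w(p,(230+x/4.235,90+(y+60)/4.235),z)[:2]
print('box corners',f(540,0,55),f(688,470,55),f(12,178,55))
for z in(55,60,65): print('disc',z,f(358,335,z))
for z in(85,90): print('bar',f(362,380,z))
m0,m1=f(265,92,55),f(290,162,55);print('zero mark',m0,m1,np.degrees(np.arctan2(*(m0-m1)[::-1])))
for z in(87,):
  a,b=f(372,402,z),f(438,432,z);print('line',a,b,np.degrees(np.arctan2(*(b-a)[::-1])))
c=(f(540,0,55)+f(12,178,55)); 
d=(f(688,470,55)+f(12,178,55))/2;print('box centre',d)
go([0,0,0])
E
```

```text
box corners [481.14990908 364.72110046] [597.91637527 375.24690514] [487.88597319 239.91684253]
disc 55 [544.09439486 306.38369359]
disc 60 [542.7889467 306.7541351]
disc 65 [541.48349854 307.12457661]
bar [546.21304949 306.81234337]
bar [544.73655754 307.21362015]
zero mark [484.44396953 300.9759077 ] [500.85355641 302.08062015] -176.14859292524736
line [550.98276374 307.7665006 ] [561.34591246 319.86728003] 49.42313787351639
box centre [542.90117423 307.58187384]
shift now-axes /30: [-14.57 -14.87   7.15] | 660.3 mm
t 16.73 pos [543.3 305.6 217.8] q [-0.4   0.46 -0.29  1.57  0.15  1.13  0.58] open 91.6 F [-0.1 -0.8 -0.2]
```

```bash
python3 - <<'E'
from h import *
for n in('scene','side'):
  p=vision.snapshot(n)
  print(n,[(z,np.round(w2pix(p,[543,307,z])[0],1).tolist()) for z in(55,62,70,80,90)])
  u=w2pix(p,[543,307,75])[0].astype(int);c=p['color'][u[1]-25:u[1]+25,u[0]-30:u[0]+30];print(u-[30,25]);cv2.imwrite('pics/k_%s.png'%n,cv2.resize(c,None,fx=8,fy=8,interpolation=cv2.INTER_NEAREST)[:,:,::-1])
E
```

```text
scene [(55, [448.8, 178.5]), (62, [449.3, 176.6]), (70, [449.9, 174.4]), (80, [450.6, 171.7]), (90, [451.3, 168.9])]
[420 148]
side [(55, [303.7, 147.1]), (62, [303.7, 145.0]), (70, [303.6, 142.5]), (80, [303.5, 139.5]), (90, [303.3, 136.4])]
[273 116]
```

View pics/k_scene.png

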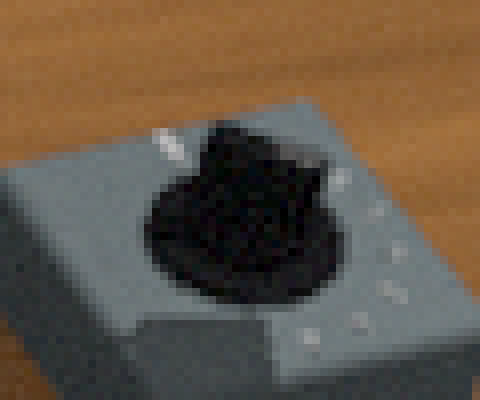

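View pics/k_side.png

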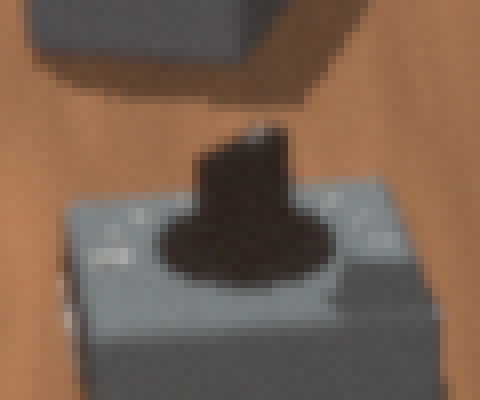

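Emit:
{"method": "play_rows", "body": {"deltas": [0,0,0,0,0,1,0,0,0,0,0,1,0,0,0,0,0,1,0,0,0,0,0,1,0,0,0,0,0,1,0,0,0,0,0,1,0,0,0,0,0,1,0,0,0,0,0,1,0,0,0,0,0,1,0,0,0,0,0,1,0,0,0,0,0,1,0,0,0,0,0,1], "claw": 1}}

```text
time_s: 18.32
eef_pos: [550.2, 281.1, 220.0]
orientation: [0.99, 0.142, 0.004, 0.007]
ft_force: [-1.0, -0.1, -0.3]
opening: 92.0
```

Emit:
{"method": "play_rows", "body": {"deltas": [0,0,0,0,0,1,0,0,0,0,0,1,0,0,0,0,0,1,0,0,0,0,0,1,0,0,0,0,0,1,0,0,0,0,0,1,0,0,0,0,0,1,0,0,0,0,0,1,0,0,0,0,0,1,0,0,0,0,0,1,0,0,0,0,0,1,0,0,0,0,0,1]}}

```text
time_s: 19.82
eef_pos: [555.0, 259.4, 223.1]
orientation: [0.933, -0.359, 0.008, 0.006]
ft_force: [-0.6, 0.3, -1.1]
opening: 91.4
```

```bash
python3 - <<'E'
from h import *
snap('wrist','w7.png')
go([543,307,120],down(-40.6))
E
```

```text
shift now-axes /30: [-1.44 -0.92  3.4 ] | 114.3 mm
turn/0.08: [ 0.07 -0.25 -0.38]
 shift after-turn /30: [-1.34 -0.95  3.44]
t 19.88 pos [555.1 259.2 223.1] q [-0.66  0.42  0.18  1.62 -0.06  1.11 -1.21] open 91.9 F [0.5 0.1 0.3]
```

View pics/w7.png

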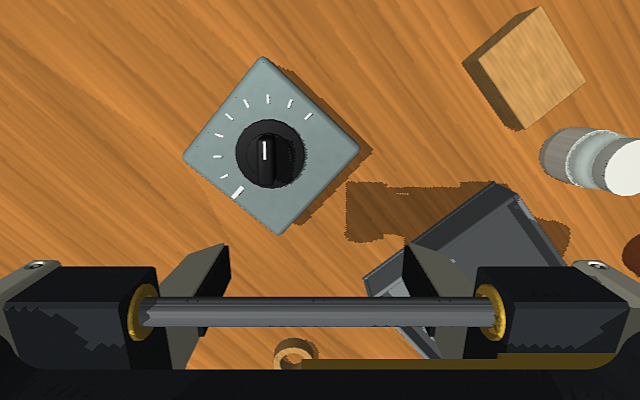

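```bash
python3 - <<'E'
from h import *
p=vision.snapshot('wrist')
for uv,z in[((270,153),70),((265,161),97),((265,153),97),((271,152),65)]: print(uv,z,pix2w(p,uv,z)[:2])
a,b=pix2w(p,(264,139),97),pix2w(p,(264.5,160),97);print('line',np.degrees(np.arctan2(*(a-b)[1::-1])))
E
```

```text
(270, 153) 70 [547.15551314 309.53023448]
(265, 161) 97 [544.58646755 308.82366991]
(265, 153) 97 [549.50191059 313.7250947 ]
(271, 152) 65 [547.51294746 309.325081  ]
line 46.235594408108774
```

Emit:
{"method": "play_rows", "body": {"deltas": [-0.7,-0.47,1,0.07,-0.25,-0.38,-0.7,-0.47,1,0,0,0,0,0,0.6,0,0,0]}}

```text
time_s: 20.3
eef_pos: [544.5, 306.8, 145.2]
orientation: [0.939, -0.343, 0.001, -0.002]
ft_force: [0.0, 0.1, -0.5]
opening: 91.9
```

```bash
python3 - <<'E'
from h import *
snap('wrist','w8.png')
go([543,307,120],down(-40.6))
E
```

```text
shift now-axes /30: [-0.08 -0.03  0.77] | 23.3 mm
turn/0.08: [-0.02 -0.02  0.09]
 shift after-turn /30: [-0.08 -0.04  0.77]
t 20.35 pos [544.1 304.6 143.1] q [-0.69  0.51  0.14  1.69 -0.08  0.95 -1.22] open 91.9 F [-0.  -1.  -2.1]
```

View pics/w8.png

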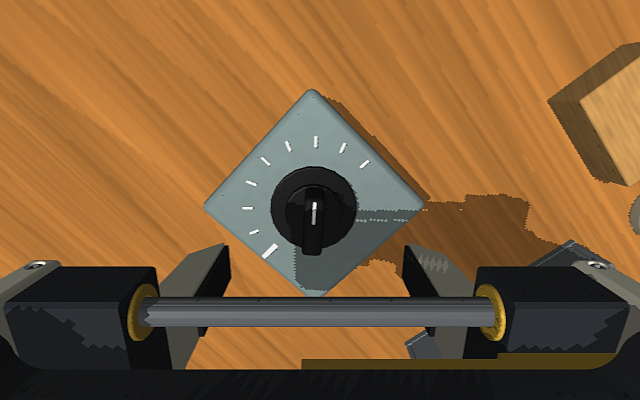

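Emit:
{"method": "play_rows", "body": {"deltas": [0,0,0.8,0,0,0,0,0,0.8,0,0,0,0,0,0.5,0,0,0]}}

```text
time_s: 20.72
eef_pos: [546.4, 302.4, 80.7]
orientation: [0.939, -0.343, 0.002, -0.001]
ft_force: [0.5, 0.4, 0.2]
opening: 91.7
```

Emit:
{"method": "play_rows", "body": {"deltas": [0,0,0,0,0,0,0,0,0,0,0,0,0,0,0,0,0,0,0,0,0,0,0,0,0,0,0,0,0,0,0,0,0,0,0,0], "claw": 0, "newtons": 12}}

```text
time_s: 21.48
eef_pos: [548.0, 302.3, 83.4]
orientation: [0.939, -0.343, 0.003, -0.002]
ft_force: [-0.0, -0.1, 0.2]
opening: 36.3
```

Emit:
{"method": "play_rows", "body": {"deltas": [0,0,0,0,0,-0.8,0,0,0,0,0,-0.8,0,0,0,0,0,-0.8,0,0,0,0,0,-0.8]}}

```text
time_s: 21.98
eef_pos: [541.9, 306.4, 83.3]
orientation: [0.977, -0.214, -0.001, -0.002]
ft_force: [3.1, -2.0, -2.2]
opening: 13.6
```

```bash
python3 - <<'E'
from h import *
go([543,307,79],down(93))
E
```

```text
shift now-axes /30: [ 0.02 -0.03  0.14] | 4.5 mm
turn/0.08: [ -0.07  -0.03 -25.68]
 shift after-turn /30: [0.02 0.04 0.14]
t 21.98 pos [541.9 306.4  83.3] q [-0.63  0.57  0.05  1.74 -0.04  0.83 -0.99] open 13.6 F [ 3.1 -2.  -2.2]
```

Emit:
{"method": "play_rows", "body": {"deltas": [0,0,0.03,0,0,-1,0,0,0.03,0,0,-1,0,0,0.03,0,0,-1,0,0,0,0,0,-1,0,0,0,0,0,-1,0,0,0,0,0,-1]}}

```text
time_s: 22.72
eef_pos: [543.0, 306.1, 83.3]
orientation: [0.999, 0.032, 0.001, -0.003]
ft_force: [0.2, 0.6, -0.3]
opening: 14.0
```

```bash
python3 - <<'E'
from h import *
go([543,307,81],down(93))
E
```

```text
shift now-axes /30: [ 0.   -0.03  0.08] | 2.4 mm
turn/0.08: [ -0.03  -0.07 -19.49]
 shift after-turn /30: [0.03 0.   0.08]
t 22.73 pos [543.  306.1  83.3] q [-0.54  0.58 -0.08  1.73  0.05  0.84 -0.58] open 14.0 F [ 0.2  0.6 -0.3]
```

Position holds well, so I'll keep turning.

Emit:
{"method": "play_rows", "body": {"deltas": [0,0,0.03,0,0,-1,0,0,0.03,0,0,-1,0,0,0,0,0,-1,0,0,0,0,0,-1,0,0,0,0,0,-1,0,0,0,0,0,-1,0,0,0,0,0,-1,0,0,0,0,0,-1]}}

```text
time_s: 23.72
eef_pos: [544.2, 306.6, 83.3]
orientation: [0.935, 0.355, 0.003, -0.002]
ft_force: [1.6, 0.6, -1.0]
opening: 13.7
```

```bash
python3 - <<'E'
from h import *
go([543,307,81],down(93))
E
```

```text
shift now-axes /30: [-0.02 -0.03  0.08] | 2.6 mm
turn/0.08: [ 1.000e-02 -1.000e-01 -1.123e+01]
 shift after-turn /30: [ 0.01 -0.04  0.08]
t 23.73 pos [544.2 306.6  83.3] q [-0.42  0.59 -0.25  1.72  0.18  0.85 -0.03] open 13.7 F [ 1.6  0.6 -1. ]
```

Emit:
{"method": "play_rows", "body": {"deltas": [0,0,0,0,-0.05,-1,0,0,0,0,-0.05,-1,0,0,0,0,0,-1,0,0,0,0,0,-1,0,0,0,0,0,-1,0,0,0,0,0,-1,0,0,0,0,0,-1,0,0,0,0,0,-1]}}

```text
time_s: 24.72
eef_pos: [544.9, 307.8, 83.3]
orientation: [0.769, 0.639, 0.001, -0.001]
ft_force: [-0.1, 0.4, -1.5]
opening: 13.2
```

```bash
python3 - <<'E'
from h import *
go([543,307,81],down(93))
print(r.sense()['wrist_torque'])
E
```

```text
shift now-axes /30: [-0.04 -0.06  0.08] | 3.0 mm
turn/0.08: [-0.01 -0.03 -2.97]
 shift after-turn /30: [-0.02 -0.06  0.08]
t 24.73 pos [544.9 307.8  83.3] q [-0.31  0.62 -0.42  1.7   0.31  0.89  0.52] open 13.2 F [-0.1  0.4 -1.5]
[ 0.23190258 -0.00383076  0.00759264]
```

Emit:
{"method": "play_rows", "body": {"deltas": [0,0,0,0,0,-0.8,0,0,0,0,0,-0.8,0,0,0,0,0,-0.8,0,0,0,0,0,-0.5]}}

```text
time_s: 25.22
eef_pos: [544.9, 308.3, 83.3]
orientation: [0.687, 0.726, 0.001, -0.001]
ft_force: [-0.2, 0.5, 0.7]
opening: 14.0
```

```bash
python3 - <<'E'
from h import *
go([543,307,81],down(93))
print(r.sense()['wrist_torque'])
E
```

```text
shift now-axes /30: [-0.04 -0.07  0.08] | 3.2 mm
turn/0.08: [-0.01 -0.04  0.03]
 shift after-turn /30: [-0.04 -0.07  0.08]
t 25.23 pos [544.9 308.3  83.3] q [-0.28  0.63 -0.49  1.69  0.36  0.9   0.72] open 14.0 F [-0.2  0.5  0.7]
[0.21304486 0.04641508 0.03234525]
```

Emit:
{"method": "play_rows", "body": {"deltas": [0,0,0,0,0,-0.5,0,0,0,0,0,-0.5]}}

```text
time_s: 25.48
eef_pos: [544.9, 308.5, 83.3]
orientation: [0.656, 0.754, 0.001, -0.001]
ft_force: [0.8, 0.7, -0.8]
opening: 14.0
```

```bash
python3 - <<'E'
from h import *
go([543,307,81],down(93))
print(r.sense()['wrist_torque'])
E
```

```text
shift now-axes /30: [-0.04 -0.07  0.08] | 3.3 mm
turn/0.08: [-0.01 -0.05  1.08]
 shift after-turn /30: [-0.05 -0.07  0.08]
t 25.48 pos [544.9 308.5  83.3] q [-0.26  0.64 -0.51  1.69  0.37  0.91  0.79] open 14.0 F [ 0.8  0.7 -0.8]
[ 0.36733699 -0.11855769 -0.34808272]
```

Emit:
{"method": "play_rows", "body": {"deltas": [0,0,0,0,0,-0.4]}}

```text
time_s: 25.6
eef_pos: [545.2, 308.4, 83.3]
orientation: [0.644, 0.765, 0.001, -0.001]
ft_force: [0.7, 2.0, -1.7]
opening: 14.8
```

```bash
python3 - <<'E'
from h import *
go([543,307,81],down(93))
print(r.sense()['wrist_torque'])
E
```

```text
shift now-axes /30: [-0.04 -0.08  0.08] | 3.5 mm
turn/0.08: [-0.   -0.05  1.5 ]
 shift after-turn /30: [-0.04 -0.08  0.08]
t 25.6 pos [545.2 308.4  83.3] q [-0.26  0.64 -0.52  1.69  0.38  0.91  0.82] open 14.8 F [ 0.7  2.  -1.7]
[ 0.45376299 -0.29445488 -0.30438286]
```

At the stop: the torque has risen and the jaws are being pried open. I'll release, lift and look.

Emit:
{"method": "play_rows", "body": {"deltas": [0,0,0,0,0,0,0,0,0,0,0,0,0,0,0,0,0,0,0,0,0,0,0,0,0,0,-1,0,0,0,0,0,-1,0,0,0,0,0,-1,0,0,0,0,0,-1,0,0,0], "claw": 1}}

```text
time_s: 26.6
eef_pos: [543.6, 306.2, 203.6]
orientation: [0.643, 0.765, -0.002, -0.002]
ft_force: [0.9, 0.6, 0.1]
opening: 89.3
```

```bash
python3 - <<'E'
from h import *
p=snap('wrist','w9.png');c=p['color'];cv2.imwrite('pics/k2.png',cv2.resize(c[90:260,230:400],(600,600),interpolation=cv2.INTER_CUBIC)[:,:,::-1])
go([543,307,81],down(93))
E
```

```text
shift now-axes /30: [-0.02 -0.07  4.24] | 127.1 mm
turn/0.08: [-0.01 -0.03  1.5 ]
 shift after-turn /30: [-0.02 -0.07  4.24]
t 26.65 pos [545.  307.7 208.1] q [-0.22  0.52 -0.56  1.56  0.29  1.15  0.9 ] open 90.1 F [0.7 1.3 2.6]
```

View pics/k2.png

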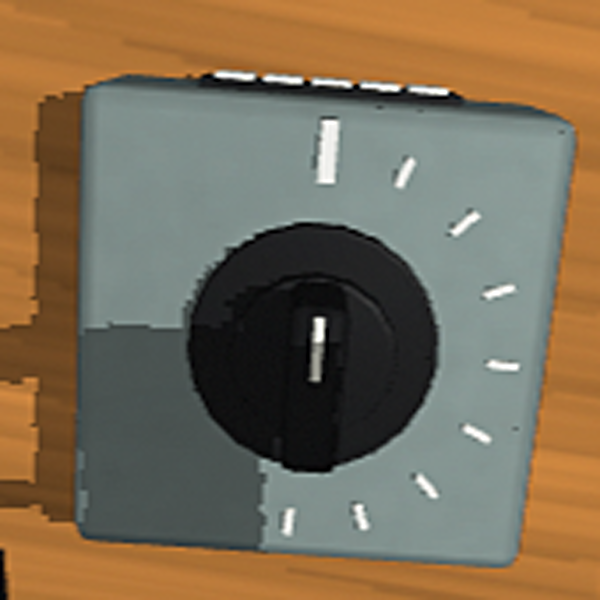

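```bash
cat > kin.py <<'E'
import numpy as np,json
from scipy.spatial.transform import Rotation as R
from scipy.optimize import least_squares
L=[json.loads(l) for l in open('log.jsonl') if l.strip()]
Q=np.array([l['q'] for l in L]);Pm=np.array([l['eef_pos'] for l in L]);Om=R.from_quat([l['orientation'] for l in L])
def fk(q,v,full=False):
    h,a1,l1,a2,l2,a3,l3,y0=v[:8]
    q=np.atleast_2d(q);n=len(q)
    def rz(t):return R.from_euler('z',t)
    def ry(t):return R.from_euler('y',t)
    A=rz(q[:,0]);p=np.tile([0,0,h],(n,1)).astype(float);pts=[p]
    A=A*ry(q[:,1]);p=p+A.apply([a1,0,l1]);A=A*rz(q[:,2]);pts.append(p)
    A=A*ry(q[:,3]);p=p+A.apply([a2,0,l2]);A=A*rz(q[:,4]);pts.append(p)
    A=A*ry(q[:,5]);p=p+A.apply([a3,0,l3]);A=A*rz(q[:,6]+y0);pts.append(p)
    return (p,A,pts) if full else (p,A)
def fit():
    def res(v):
        p,A=fk(Q,v);return np.r_[(p-Pm).ravel(),(A.inv()*Om).as_rotvec().ravel()*300]
    best=None
    for y0 in(0,np.pi):
      for l1 in(300,450):
        rr=least_squares(res,[350,0,l1,0,400,0,300,y0],loss='soft_l1')
        if best is None or rr.cost<best.cost:best=rr
    return best,res
if __name__=='__main__':
    b,res=fit();print(np.round(b.x,2),b.cost);rs=res(b.x);n=len(Q)*3;print('pos rms',np.sqrt((rs[:n]**2).mean()),'rot',np.sqrt((rs[n:]**2).mean())/300,'max',abs(rs[:n]).max())
    np.save('kin.npy',b.x)
E
python3 kin.py
```

```text
[ 5.0918e+02  2.9614e+02  3.6629e+02 -2.5512e+02  3.0141e+02  3.2436e+02
  5.8702e+02  5.1000e-01] 15466.473876589804
pos rms 217.01049766655927 rot 0.718113792076424 max 635.8697523183037
```

```bash
cat > kin.py <<'E'
import numpy as np,json,itertools
from scipy.spatial.transform import Rotation as R
from scipy.optimize import least_squares
def load():
    L=[json.loads(l) for l in open('log.jsonl') if l.strip()]
    return np.array([l['q'] for l in L]),np.array([l['eef_pos'] for l in L]),R.from_quat([l['orientation'] for l in L])
def fk(q,v,sg,full=False):
    h,a1,l1,a2,l2,a3,l3,y0,b0=v[:9]
    q=np.atleast_2d(q)*np.array(sg);n=len(q)
    rz=lambda t:R.from_euler('z',t);ry=lambda t:R.from_euler('y',t)
    A=rz(q[:,0]+b0);p=np.tile([0,0,h],(n,1)).astype(float);pts=[p]
    A=A*ry(q[:,1]);A=A*rz(q[:,2]);p=p+A.apply([a1,0,l1]);pts.append(p)
    A=A*ry(q[:,3]);A=A*rz(q[:,4]);p=p+A.apply([a2,0,l2]);pts.append(p)
    A=A*ry(q[:,5]);p=p+A.apply([a3,0,l3]);A=A*rz(q[:,6]+y0);pts.append(p)
    return (p,A,pts) if full else (p,A)
if __name__=='__main__':
    Q,Pm,Om=load();best=None
    for s in itertools.product((1,-1),repeat=4):
        sg=[s[0],1,s[1],1,s[2],1,s[3]]
        def res(v):
            p,A=fk(Q,v,sg);return np.r_[(p-Pm).ravel(),(A.inv()*Om).as_rotvec().ravel()*300]
        for y0 in(0,np.pi):
            rr=least_squares(res,[350,0,400,0,400,0,300,y0,0])
            if best is None or rr.cost<best[0]:best=(rr.cost,sg,rr.x,res(rr.x))
    c,sg,x,rs=best;n=len(Q)*3;print(c,sg,np.round(x,2));print('pos rms',np.sqrt((rs[:n]**2).mean()),'rot',np.sqrt((rs[n:]**2).mean())/300,'max',abs(rs[:n]).max(),len(Q))
    np.save('kin.npy',np.r_[x,sg])
E
python3 kin.py
```

```text
887.6035796002307 [-1, 1, -1, 1, -1, 1, -1] [ 2.4465e+02  1.6600e+01  5.4535e+02  3.9600e+00  4.3053e+02  1.1630e+01
  3.2191e+02  3.0500e+00 -9.0000e-02]
pos rms 4.861187885527458 rot 0.000652185479246248 max 12.183923265626609 25
```

```bash
cat > kin2.py <<'E'
from kin import *
SG=[-1,1,-1,1,-1,1,-1]
def fk2(q,v):
    q=np.atleast_2d(q)*SG;n=len(q)
    off=v[:18].reshape(6,3);y0,b0=v[18:20]
    rz=lambda t:R.from_euler('z',t);ry=lambda t:R.from_euler('y',t)
    J=[rz(q[:,0]+b0),ry(q[:,1]),rz(q[:,2]),ry(q[:,3]),rz(q[:,4]),ry(q[:,5]),rz(q[:,6]+y0)]
    A=J[0];p=np.zeros((n,3));pts=[]
    for i in range(6):
        p=p+A.apply(off[i]);pts.append(p);A=A*J[i+1]
    return p,A,pts
if __name__=='__main__':
    Q,Pm,Om=load()
    v0=np.zeros(20);o=v0[:18].reshape(6,3);o[0,2]=245;o[2,2]=545;o[4,2]=430;o[5,2]=322;v0[18:]=3.05,-.09
    def res(v):
        p,A,_=fk2(Q,v);return np.r_[(p-Pm).ravel(),(A.inv()*Om).as_rotvec().ravel()*300,(v[:18]-v0[:18])*.01]
    rr=least_squares(res,v0);n=len(Q)*3;rs=rr.fun
    print(np.round(rr.x[:18].reshape(6,3),1),rr.x[18:],'rms',np.sqrt((rs[:n]**2).mean()),abs(rs[:n]).max());np.save('kin2.npy',rr.x)
E
python3 kin2.py
```

```text
[[ 0.000e+00 -1.820e+01  2.696e+02]
 [-1.000e-01 -1.820e+01  6.300e+00]
 [ 1.000e-01 -8.300e+00  5.513e+02]
 [-0.000e+00 -8.300e+00 -1.200e+00]
 [ 0.000e+00 -2.000e-01  4.288e+02]
 [ 0.000e+00 -2.000e-01  3.678e+02]] [ 3.14155709e+00 -3.55693378e-05] rms 0.01550243601504307 0.06352738173893613
```

```bash
cat > ik.py <<'E'
from kin2 import *
V=np.load('kin2.npy')
LO=np.array([-2.62,-.44,-1.27,.08,-1.32,.12,-2.74])+.06;HI=np.array([2.62,2.09,1.32,2.57,4.46,2,2.74])-.06
def ik(pos,Rm,q0,w=3.0):
    def res(q):
        p,A,_=fk2(q,V);return np.r_[(p[0]-pos),(A.inv()*R.from_matrix(Rm)).as_rotvec()[0]*300,(q-q0)*w]
    rr=least_squares(res,np.clip(q0,LO+1e-3,HI-1e-3),bounds=(LO,HI))
    p,A,_=fk2(rr.x,V);e=np.linalg.norm(p[0]-pos);a=np.linalg.norm((A.inv()*R.from_matrix(Rm)).as_rotvec())
    return rr.x,e,a
def down(a):
    a=np.radians(a);x=[np.cos(a),np.sin(a),0];z=[0,0,-1];return np.c_[x,np.cross(z,x),z]
# tool->cup: camera over cup: tool -y = toward cup axis -> cup x = +tool y... s=+1: cup x=tool y
E
cat > plan.py <<'E'
from ik import *
from h import r
q_now=np.array(r.sense()['q'])
TR=np.array([606,-14])
def tcp_from_rim(Rm,rim):
    # cup x = tool y, cup z=-tool z ; TCP at cup (92,0,27); rim centre at cup (0,0,58)
    return rim+Rm@np.array([0,92,31.])   # from rim centre to TCP: +92 along tool y, and down 31 (tool z)
out=[]
# carry start: cup upright, jaw angle a
for a in range(-90,100,30):
    R0=down(a)
    for th in range(0,360,30):
        ax=np.array([np.cos(np.radians(th)),np.sin(np.radians(th)),0])
        best=0;q=None;ok=True;qs=[]
        for k in range(0,25,2):
            t=np.radians(5*k)
            Rm=R0@R.from_rotvec(ax*t).as_matrix()
            low=62*np.sin(t)+ 0
            rim=np.array([TR[0],TR[1],190.])
            pos=tcp_from_rim(Rm,rim)
            if q is None:
                q,e,an=ik(pos,Rm,q_now,.3)
                q,e,an=ik(pos,Rm,q,.1)
            else: q,e,an=ik(pos,Rm,q,.5)
            if e>3 or an>.02: break
            best=5*k;qs.append(q)
        if best>=90:
            pts=fk2(q,V)[2];wz=pts[4][0]
            out.append((best,a,th,np.round(Rm[:,2],2).tolist(),np.round(qs[-1],2).tolist(),np.round(wz)))
for o in sorted(out,key=lambda o:-o[0])[:40]:print(*o)
E
time python3 plan.py
```

```text
120 -60 90 [0.43, -0.75, 0.5] [-1.49, 2.03, 1.17, 2.18, 0.57, 0.6, -2.68] [382. 195.  23.]
120 -60 120 [0.0, -0.87, 0.5] [-1.0, 1.31, 0.58, 1.79, 0.88, 1.74, -2.14] [526. 301.  61.]
120 -60 150 [-0.43, -0.75, 0.5] [-0.94, 1.59, 1.12, 1.29, 0.53, 1.94, -0.83] [732. 296.  90.]
120 -60 270 [-0.43, 0.75, 0.5] [0.85, 1.6, -1.01, 1.27, -0.56, 1.94, -1.15] [ 672. -313.   22.]
120 -60 300 [-0.0, 0.87, 0.5] [0.72, 1.39, -0.46, 1.66, -1.04, 1.78, 0.16] [ 526. -283.  -18.]
120 -60 330 [0.43, 0.75, 0.5] [1.02, 1.66, -0.86, 1.86, -1.18, 1.17, 1.0] [ 440. -209.  -47.]
120 -30 0 [0.43, 0.75, 0.5] [1.03, 1.73, -0.96, 1.74, -1.07, 1.11, 1.37] [ 483. -227.  -58.]
120 -30 120 [0.43, -0.75, 0.5] [-1.19, 1.42, 0.69, 2.19, 1.17, 1.32, -2.68] [380. 219.  61.]
120 -30 150 [-0.0, -0.87, 0.5] [-0.93, 1.24, 0.51, 1.71, 0.98, 1.86, -1.57] [560. 317.  91.]
120 -30 180 [-0.43, -0.75, 0.5] [-0.86, 1.62, 1.18, 1.18, 0.54, 1.94, -0.23] [775. 278. 101.]
120 -30 300 [-0.43, 0.75, 0.5] [0.8, 1.61, -0.92, 1.27, -0.57, 1.94, -0.52] [ 671. -287.  -18.]
120 -30 330 [-0.0, 0.87, 0.5] [0.76, 1.5, -0.61, 1.56, -0.98, 1.67, 0.
[... 1736 characters left out ...]
] [831. 193.  21.]
120 90 60 [-0.43, 0.75, 0.5] [0.57, 1.76, -1.19, 0.87, -0.53, 1.94, 1.32] [ 809. -207.  -18.]
120 90 90 [0.0, 0.87, 0.5] [0.86, 1.69, -1.19, 1.2, -0.64, 1.48, 2.09] [ 698. -306.   22.]
120 90 210 [0.75, -0.43, 0.5] [-0.85, 1.18, 0.25, 2.3, 1.72, 1.94, -1.45] [342. 191.  91.]
120 90 240 [0.43, -0.75, 0.5] [-0.76, 1.2, 0.21, 1.79, 1.48, 1.92, -0.32] [518. 298.  61.]
120 90 270 [0.0, -0.87, 0.5] [-0.68, 1.39, 0.42, 1.32, 1.16, 1.94, 0.64] [698. 278.  21.]
120 90 300 [-0.43, -0.75, 0.5] [-0.68, 1.75, 1.1, 1.02, 0.5, 1.94, 1.72] [809. 179. -18.]
90 30 150 [0.85, -0.49, 0.17] [-0.09, 0.77, -0.6, 2.51, 2.09, 1.94, -1.93] [297. 132. 207.]
real	1m26.934s
user	1m26.101s
sys	0m0.283s
```

```bash
cat > plan2.py <<'E'
from ik import *
from h import r
import sys
q_now=np.array(r.sense()['q'])
TR=np.array([606,-14])
def cupR(yaw): return R.from_euler('z',yaw).as_matrix()
def tool_in_cup(beta,s=1):
    z=np.array([-np.sin(beta),0,-np.cos(beta)]);x=np.array([0,s,0.]);return np.c_[x,np.cross(z,x),z]
def tcp_in_cup(beta): return np.array([92,0,46.])+19*np.array([-np.sin(beta),0,-np.cos(beta)])
def pose(o,RC,beta,s): return o+RC@tcp_in_cup(beta),RC@tool_in_cup(beta,s)
if __name__=='__main__':
  cups=[((452,-297.5),-1.828),((633.5,-279.5),-1.61)]
  for s in(1,-1):
   for bd in(0,20,35,50):
    b=np.radians(bd)
    for ci,((x,y),yw) in enumerate(cups):
        best=None
        for seed in (q_now,[.5,.6,0,1.6,0,1,0],[.5,.8,0,1.6,1,.6,1.5],[.5,.8,0,1.6,1,.6,-1.5],[.3,.8,.5,1.6,2.5,.6,-1.5]):
            q,e,an=ik(*pose(np.array([x,y,15.]),cupR(yw),b,s),np.array(seed,float),.3)
            if best is None or e+an*300<best[1]:best=(q,e+an*300)
        print('s',s,'beta',bd,'cup',ci,np.round(best[0],2),round(best[1],1),flush=True)
        if best[1]>3: continue
        qg=best[0]
        if ci==0: continue
        for dy in range(-180,181,30):
            ya=yw+np.radians(dy);q=qg;mx=0
            for k in range(0,13):
                t=np.radians(10*k)
                RC=cupR(ya)@R.from_euler('y',-t).as_matrix()   # z -> -x (away from handle)
                rim=np.array([*TR,150.+ 20*max(0,np.cos(t))])
                o=rim-RC@np.array([0,0,58.])
                q,e,an=ik(*pose(o,RC,b,s),q,.3)
                if e>3 or an>.02:break
                mx=10*k
            if mx>=100:
                pts=fk2(q,V)[2];print('   dyaw',dy,'max',mx,np.round(q,2),'wrist',np.round(pts[4][0]),'elb',np.round(pts[2][0]),flush=True)
E
time python3 plan2.py
```

```text
s 1 beta 0 cup 0 [ 0.7   0.57 -0.09  1.87  0.07  0.7   0.32] 0.0
s 1 beta 0 cup 1 [ 0.48  0.77 -0.04  1.45  0.04  0.92  0.39] 0.0
   dyaw -150 max 100 [ 0.71  1.42 -0.87  1.11 -0.69  1.94 -2.68] wrist [ 749. -322.  122.] elb [ 391. -393.  345.]
   dyaw -30 max 110 [-0.86  1.72  1.26  1.14  0.44  1.94 -0.18] wrist [778. 273.  62.] elb [390. 393. 197.]
   dyaw 0 max 120 [-0.84  1.3   0.47  1.53  1.01  1.94 -0.98] wrist [619. 323.  61.] elb [392. 369. 421.]
   dyaw 30 max 120 [-0.93  1.22  0.35  1.96  1.29  1.77 -1.49] wrist [449. 285.  61.] elb [349. 392. 463.]
   dyaw 60 max 120 [-0.83  1.28  0.24  2.33  1.63  1.94 -2.11] wrist [320. 166.  61.] elb [391. 364. 434.]
   dyaw 120 max 110 [ 1.34  1.84 -1.21  2.31  4.4   0.8  -0.7 ] wrist [ 298. -160.   76.] elb [  86. -530.  113.]
s 1 beta 20 cup 0 [ 0.92  0.68 -0.16  1.71 -0.25  0.95  0.7 ] 0.0
s 1 beta 20 cup 1 [ 0.71  0.9  -0.22  1.24 -0.14  1.19  0.58] 0.0
   dyaw -150 max 110 [ 0.71  1.36 -0.84  1.05 -0.6   1.94 -2.68] wrist [ 763. -350.  177.] elb [ 388. -387.  380.]
   dyaw -30 max 110 [-0.85  1.56  1.26  1.08  0.24  1.94 -0.22] wr
[... 2504 characters left out ...]
s -1 beta 35 cup 1 [ 0.82  1.04 -0.33  1.06 -0.23  1.41 -2.5 ] 0.0
   dyaw -180 max 120 [ 1.12  1.3  -1.21  1.49 -0.33  1.25  0.31] wrist [ 591. -397.  266.] elb [ 202. -502.  409.]
   dyaw 150 max 120 [ 1.36  1.2  -1.21  1.99 -0.8   0.61  0.72] wrist [ 402. -338.  266.] elb [  69. -519.  465.]
   dyaw 180 max 120 [ 1.12  1.3  -1.21  1.49 -0.33  1.25  0.31] wrist [ 591. -397.  266.] elb [ 202. -502.  409.]
s -1 beta 50 cup 0 [ 1.15  0.95 -0.28  1.45 -0.43  1.37 -2.26] 0.0
s -1 beta 50 cup 1 [ 0.9   1.2  -0.44  0.88 -0.29  1.63 -2.5 ] 0.0
   dyaw 150 max 120 [ 1.33  0.99 -1.21  1.98 -0.62  0.56  0.41] wrist [ 412. -321.  355.] elb [  72. -465.  571.]
real	2m34.693s
user	2m30.438s
sys	0m0.298s
```

Emit:
{"method": "play_rows", "body": {"deltas": [0,0,-0.3,0,0,1,0,0,-0.3,0,0,1,0,0,-0.3,0,0,1,0,0,-0.3,0,0,1,0,0,-0.3,0,0,1,0,0,0,0,0,1,0,0,0,0,0,1,0,0,0,0,0,1,0,0,0,0,0,1,0,0,0,0,0,1,0,0,0,0,0,1,0,0,0,0,0,1]}}

```text
time_s: 28.15
eef_pos: [544.3, 307.8, 254.9]
orientation: [0.93, 0.367, 0.001, -0.001]
ft_force: [0.8, -0.3, -0.5]
opening: 92.0
```

Emit:
{"method": "play_rows", "body": {"deltas": [0,0,0,0,0,1,0,0,0,0,0,1,0,0,0,0,0,1,0,0,0,0,0,1,0,0,0,0,0,1,0,0,0,0,0,1,0,0,0,0,0,1,0,0,0,0,0,1,0,0,0,0,0,1,0,0,0,0,0,1,0,0,0,0,0,1]}}

```text
time_s: 29.52
eef_pos: [542.5, 307.9, 253.2]
orientation: [0.997, -0.078, -0.0, -0.0]
ft_force: [-1.2, -0.1, -0.1]
opening: 91.9
```

```bash
cat > cup.py <<'E'
from h import *
from plan2 import pose,cupR
def grasp(x,y,yaw,back=0,beta=35,z=15,lift=0):
    p,Rm=pose(np.array([x,y,z+lift]),cupR(yaw),np.radians(beta),1)
    return p-back*Rm[:,2],Rm
E
python3 - <<'E'
from cup import *
P=[vision.snapshot('scene'),vision.snapshot('side')]
f2=fitcup(P[:1],633,-280,-1.6);f1=fitcup(P,452,-297,-1.83);print(np.round(f1[:4],3),np.round(f2[:4],3))
print(np.round(fitcup(P[1:],633,-280,-1.6)[:4],3))
p,Rm=grasp(633.5,-279.5,-1.61,100);print(p);go(p,Rm)
print(pix2w(P[0],(168,219),8))
cv2.imwrite('pics/s10.png',P[0]['color'][:,:,::-1])
E
```

```text
[ 452.468 -297.805   -1.842    0.94 ] [ 633.087 -278.842   -1.644    0.95 ]
[ 6.34159e+02 -2.78595e+02 -1.60900e+00  4.50000e-01]
[ 628.07326184 -417.85330368  127.35131559]
shift now-axes /30: [ 6.54 23.47  4.17] | 741.6 mm
turn/0.08: [ 7.62 -0.43 -1.4 ]
 shift after-turn /30: [  3.8   22.12 -10.37]
t 29.62 pos [542.5 308.  253.2] q [-0.49  0.42 -0.16  1.53  0.07  1.2  -0.82] open 91.4 F [0.  0.5 0.3]
[ 487.36467192 -456.6571667     8.        ]
```

View pics/s10.png

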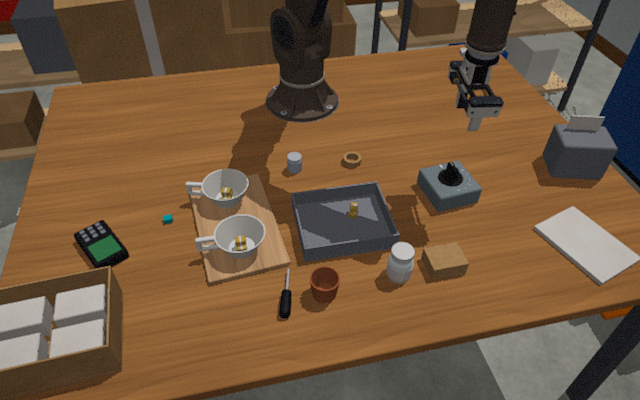

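Emit:
{"method": "play_rows", "body": {"deltas": [0.28,1,0,0,0,0,0.28,1,0,0,0,0,0.28,1,0,0,0,0,0.28,1,0,0,0,0,0.28,1,0,0,0,0,0.28,1,0,0,0,0,0.28,1,0,0,0,0,0.28,1,0,0,0,0,0.28,1,0,0,0,0,0.28,1,0,0,0,0,0.28,1,0,0,0,0,0.28,1,0,0,0,0]}}

```text
time_s: 31.12
eef_pos: [592.5, -70.0, 251.9]
orientation: [0.998, -0.06, -0.0, -0.001]
ft_force: [0.8, -0.1, 0.4]
opening: 91.6
```

Emit:
{"method": "play_rows", "body": {"deltas": [0.28,1,0,0,0,0,0.28,1,0,0,0,0,0.28,1,0,0,0,0,0.28,1,0,0,0,0,0.28,1,0,0,0,0,0.28,1,0,0,0,0,0.28,1,0,0,0,0,0.28,1,0,0,0,0,0.28,1,0,0,0,0,0.28,1,0,0,0,0]}}

```text
time_s: 32.38
eef_pos: [644.4, -386.6, 250.2]
orientation: [0.999, -0.047, -0.001, -0.001]
ft_force: [-0.1, 0.3, -0.6]
opening: 92.0
```

```bash
python3 - <<'E'
from cup import *
p,Rm=grasp(633.5,-279.2,-1.62,100);go(p,Rm)
E
```

```text
shift now-axes /30: [-0.49  1.09  4.09] | 127.9 mm
turn/0.08: [ 7.6  -0.16 -0.55]
 shift after-turn /30: [-0.54  3.22  2.75]
t 32.38 pos [ 644.4 -386.6  250.2] q [ 0.45  0.64  0.04  1.16 -0.02  1.34  0.39] open 92.0 F [-0.1  0.3 -0.6]
```

Emit:
{"method": "play_rows", "body": {"deltas": [0,0,0,1,0,0,0,0,0,1,0,0,0,0,0,1,0,0,0,0,0,1,0,0,0,0,0,1,0,0,0,0,0,1,0,0,0,0,0,1,-0.1,-0.3,0,0,0,0.6,-0.06,-0.25]}}

```text
time_s: 33.38
eef_pos: [643.8, -389.0, 248.5]
orientation: [0.951, -0.014, 0.014, -0.31]
ft_force: [1.3, 0.4, 0.7]
opening: 91.6
```

```bash
python3 - <<'E'
from cup import *
p,Rm=grasp(633.5,-279.2,-1.62,100);go(p,Rm)
P=[snap('wrist','w11.png')]
f=fitcup([vision.snapshot('scene')],633,-280,-1.6);print(np.round(f[:4],3))
E
```

```text
shift now-axes /30: [-0.61  3.16  2.69] | 125.6 mm
turn/0.08: [-0.24 -0.08  0.28]
 shift after-turn /30: [-0.52  3.12  2.75]
t 33.38 pos [ 643.8 -389.   248.5] q [ 0.75  0.94 -0.14  0.75 -0.41  1.81  0.6 ] open 91.6 F [1.3 0.4 0.7]
[ 633.15  -278.418   -1.643    0.949]
```

View pics/w11.png

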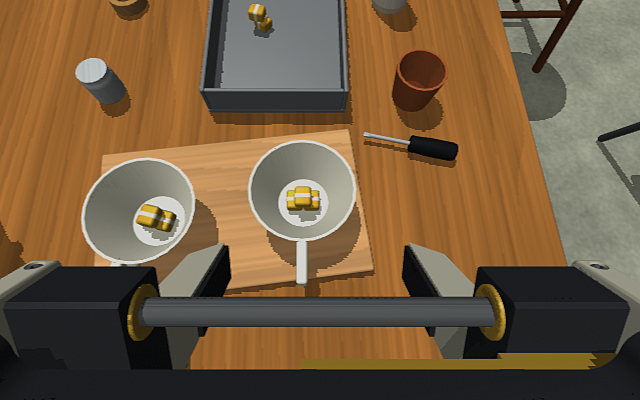

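Emit:
{"method": "play_rows", "body": {"deltas": [-0.14,0.79,0.68,-0.2,-0.08,0.2,-0.14,0.79,0.68,0,0,0,-0.14,0.79,0.68,0,0,0,-0.14,0.79,0.68,0,0,0]}}

```text
time_s: 33.98
eef_pos: [629.2, -419.1, 127.1]
orientation: [0.955, -0.017, 0.011, -0.297]
ft_force: [0.3, -0.3, 0.2]
opening: 91.5
```

```bash
python3 - <<'E'
from cup import *
p,Rm=grasp(633.4,-278.8,-1.625,50);go(p,Rm)
w=snap('wrist','w12.png')
hx=np.array([[92,0,56],[58,0,56],[106,0,56],[106,0,20]]);RC=cupR(-1.625)
print(w2pix(w,hx@RC.T+[633.4,-278.8,15]))
E
```

```text
shift now-axes /30: [-0.11 -0.07  1.69] | 51.0 mm
turn/0.08: [ 0.08 -0.02  0.23]
 shift after-turn /30: [-0.11 -0.05  1.69]
t 33.98 pos [ 629.2 -419.1  127.1] q [ 0.78  1.02 -0.13  0.87 -0.37  1.64  0.71] open 91.5 F [ 0.3 -0.3  0.2]
[[310.86487989 204.27780725]
 [311.71705001 161.63032787]
 [310.49399765 222.83888098]
 [310.65496766 232.66623168]]
```

View pics/w12.png

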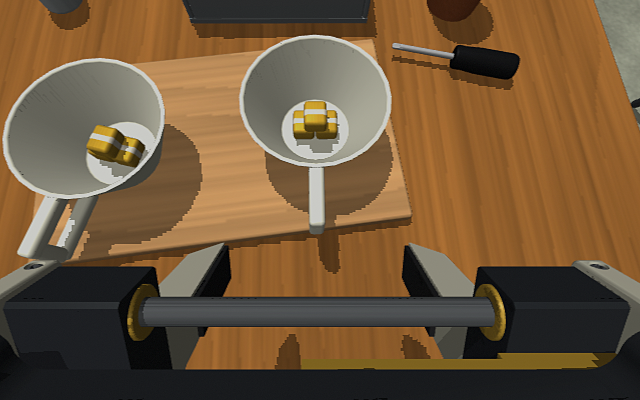

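```bash
python3 - <<'E'
from cup import *
p,Rm=grasp(635,-279,-1.625,50);go(p,Rm)
w=vision.snapshot('wrist')
hx=np.array([[92,0,56],[58,0,56],[106,0,56],[106,0,20]]);RC=cupR(-1.625)
print(w2pix(w,hx@RC.T+[633.4,-278.8,15]))
c=w['color'][150:250,260:380];cv2.imwrite('pics/w12c.png',cv2.resize(c,None,fx=5,fy=5)[:,:,::-1])
E
```

```text
shift now-axes /30: [ 0.03 -0.18  1.56] | 47.1 mm
turn/0.08: [0.06 0.04 0.18]
 shift after-turn /30: [ 0.02 -0.17  1.56]
t 34.02 pos [ 626.7 -419.6  121.8] q [ 0.78  1.02 -0.12  0.87 -0.37  1.63  0.71] open 91.6 F [-2.5 -0.8 -3.5]
[[314.52774687 201.6703028 ]
 [315.20406005 158.35118347]
 [314.23298107 220.55060167]
 [314.17713398 230.92790129]]
```

View pics/w12c.png

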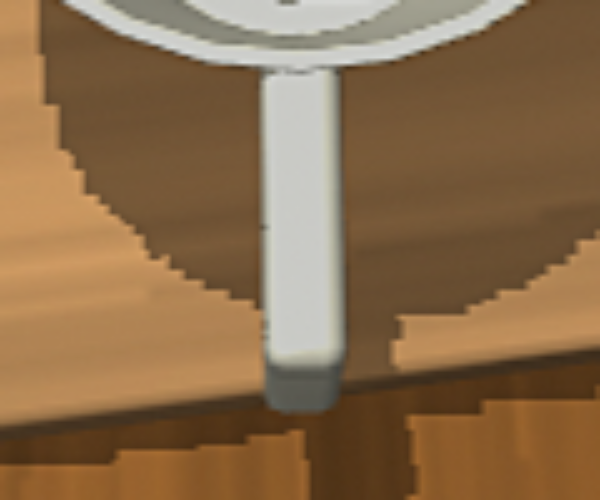

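Emit:
{"method": "play_rows", "body": {"deltas": [0.03,-0.1,0.8,0.06,0,0.18,0,0,0.8,0,0,0,0,0,0.5,0,0,0,0,0,0,0,0,0]}}

```text
time_s: 34.58
eef_pos: [633.0, -378.8, 78.7]
orientation: [0.954, -0.024, 0.01, -0.299]
ft_force: [-0.4, 0.3, 0.1]
opening: 91.3
```

```bash
python3 - <<'E'
from cup import *
p,Rm=grasp(635.5,-279,-1.625,0);print(p);go(p,Rm)
w=snap('wrist','w13.png')
hx=np.array([[92,0,56],[58,0,56],[106,0,56],[106,0,20]]);RC=cupR(-1.625)
print(w2pix(w,hx@RC.T+[635.5,-278.8,15]))
E
```

```text
[ 631.10612341 -359.98293642   45.43611116]
shift now-axes /30: [-0.1   0.12  1.27] | 38.3 mm
turn/0.08: [ 0.04 -0.02  0.07]
 shift after-turn /30: [-0.1   0.13  1.27]
t 34.58 pos [ 633.  -378.8   78.7] q [ 0.76  1.01 -0.14  1.01 -0.37  1.5   0.71] open 91.3 F [-0.4  0.3  0.1]
[[309.93102479 249.18917601]
 [310.45481864 191.81572172]
 [309.69899021 274.60494874]
 [310.42914453 279.00607748]]
```

View pics/w13.png

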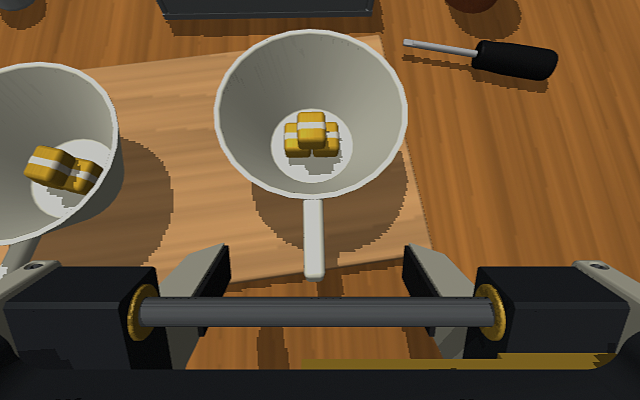

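Emit:
{"method": "play_rows", "body": {"deltas": [0,0.1,0.7,0,0,0,0,0,0.45,0,0,0,0,0,0,0,0,0]}}

```text
time_s: 35.0
eef_pos: [635.8, -364.7, 52.1]
orientation: [0.955, -0.024, 0.012, -0.296]
ft_force: [-0.3, 0.7, -0.1]
opening: 91.6
```

```bash
python3 - <<'E'
from cup import *
p,Rm=grasp(635.5,-280,-1.625,0);go(p,Rm)
w=snap('wrist','w14.png');snap('side','d14.png')
E
```

```text
shift now-axes /30: [-0.17  0.03  0.25] | 9.0 mm
turn/0.08: [ 0.11 -0.09  0.09]
 shift after-turn /30: [-0.16  0.03  0.25]
t 35.0 pos [ 635.8 -364.7   52.1] q [ 0.75  1.02 -0.14  1.07 -0.38  1.43  0.72] open 91.6 F [-0.3  0.7 -0.1]
```

View pics/w14.png

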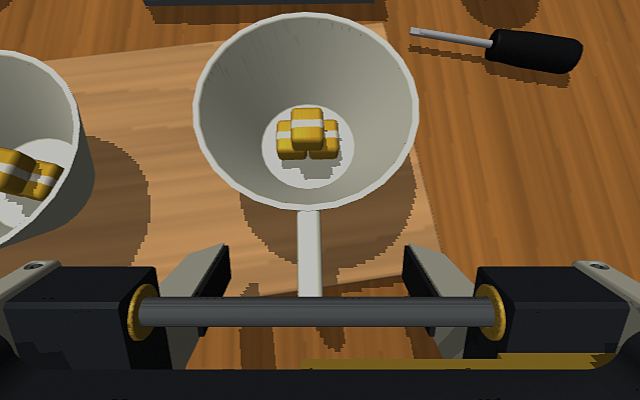

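View pics/d14.png

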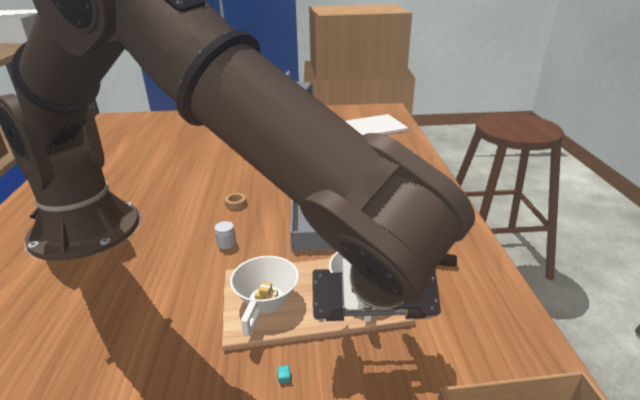

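Emit:
{"method": "play_rows", "body": {"deltas": [-0.15,0,0.2,0.1,-0.08,0.05,0,0,0,0,0,0]}}

```text
time_s: 35.35
eef_pos: [631.5, -363.1, 48.4]
orientation: [0.954, -0.025, 0.01, -0.299]
ft_force: [-0.1, 0.1, -0.2]
opening: 91.7
```

Emit:
{"method": "play_rows", "body": {"deltas": [0,0,0,0,0,0,0,0,0,0,0,0,0,0,0,0,0,0,0,0,0,0,0,0,0,0,0,0,0,0,0,0,0,0,0,0,0,0,0,0,0,0,0,0,0,0,0,0], "claw": 0, "newtons": 50}}

```text
time_s: 36.35
eef_pos: [631.7, -363.5, 48.8]
orientation: [0.954, -0.025, 0.01, -0.299]
ft_force: [-0.2, -0.1, -0.6]
opening: 16.2
```

```bash
python3 - <<'E'
from cup import *
p,Rm=grasp(635.5,-280,-1.625,0);go(p,Rm)
w=snap('wrist','w15.png')
E
```

```text
shift now-axes /30: [-0.03 -0.    0.14] | 4.2 mm
turn/0.08: [ 0.03 -0.04  0.03]
 shift after-turn /30: [-0.02 -0.    0.14]
t 36.35 pos [ 631.7 -363.5   48.8] q [ 0.75  1.02 -0.14  1.07 -0.38  1.43  0.72] open 16.2 F [-0.2 -0.1 -0.6]
```

View pics/w15.png

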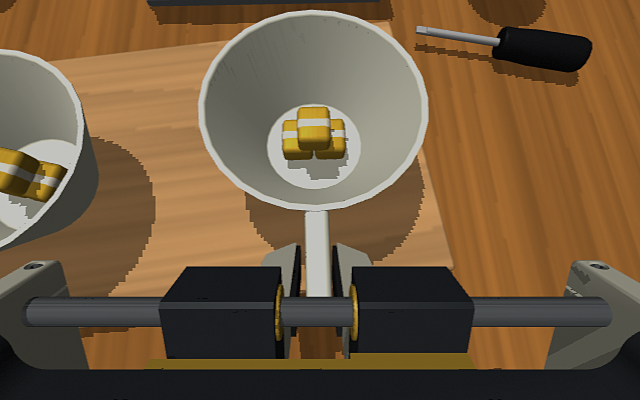

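Emit:
{"method": "play_rows", "body": {"deltas": [0,0,0,0,0,0,0,0,0,0,0,0]}}

```text
time_s: 36.65
eef_pos: [631.8, -363.4, 48.8]
orientation: [0.954, -0.025, 0.01, -0.299]
ft_force: [0.6, -0.0, 0.2]
opening: 11.4
```

```bash
python3 - <<'E'
from cup import *
go([r.sense()['eef_pos'][0],r.sense()['eef_pos'][1],r.sense()['eef_pos'][2]+60])
E
```

```text
shift now-axes /30: [ 0.01 -1.14 -1.64] | 60.0 mm
t 36.65 pos [ 631.8 -363.4   48.8] q [ 0.75  1.02 -0.14  1.07 -0.38  1.43  0.72] open 11.4 F [ 0.6 -0.   0.2]
```

Gripped, with an opening of 11.4 against the 12 mm bar. Lifting 60 mm gently.

Emit:
{"method": "play_rows", "body": {"deltas": [0,-0.2,-0.27,0,0,0,0,-0.3,-0.4,0,0,0,0,-0.3,-0.45,0,0,0,0,-0.3,-0.45,0,0,0,0,0,0,0,0,0]}}

```text
time_s: 37.28
eef_pos: [631.8, -364.1, 111.4]
orientation: [0.954, -0.025, 0.011, -0.298]
ft_force: [-0.4, -0.1, -2.8]
opening: 11.3
```

```bash
python3 - <<'E'
from cup import *
go([r.sense()['eef_pos'][0],r.sense()['eef_pos'][1],r.sense()['eef_pos'][2]+60])
snap('wrist','w16.png');snap('scene','s16.png')
E
```

```text
shift now-axes /30: [ 0.01 -1.14 -1.64] | 60.0 mm
t 37.27 pos [ 631.8 -364.1  111.4] q [ 0.75  0.96 -0.14  1.04 -0.38  1.51  0.69] open 11.3 F [-0.4 -0.1 -2.8]
```

View pics/w16.png

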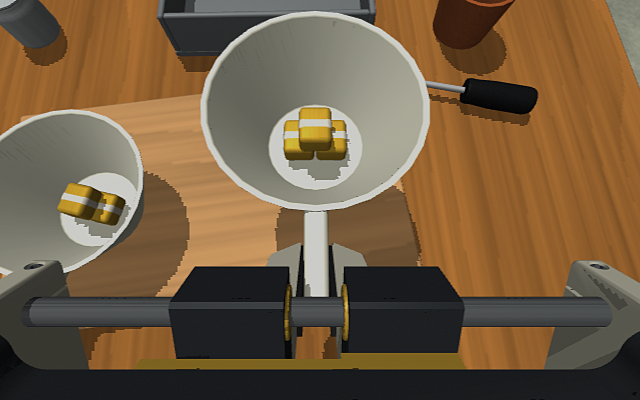

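View pics/s16.png

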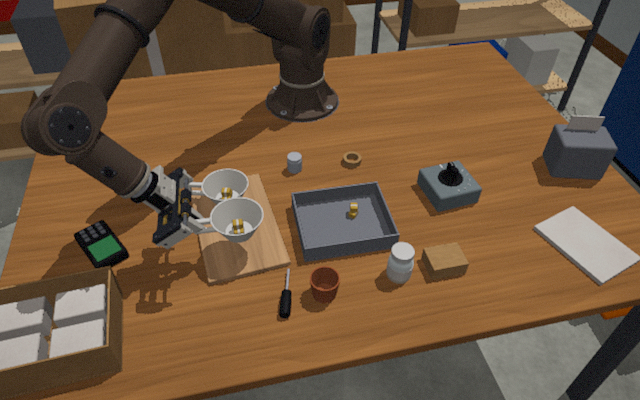

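```bash
python3 - <<'E'
from cup import *
p,Rm=grasp(606,-30,-1.62,0,z=107);print(p);go(p,Rm)
E
```

```text
[ 602.01109133 -111.00389343  137.43611116]
shift now-axes /30: [-1.42 -7.4   3.99] | 255.8 mm
turn/0.08: [ 0.05 -0.06 -0.03]
 shift after-turn /30: [-1.38 -7.39  4.03]
t 37.38 pos [ 630.9 -363.6  109.3] q [ 0.75  0.96 -0.14  1.04 -0.38  1.51  0.69] open 11.7 F [ 0.1  0.1 -3.2]
```

Emit:
{"method": "play_rows", "body": {"deltas": [0,-0.5,-0.7,0,0,0,-0.14,-0.69,0.47,0,0,0,-0.14,-0.69,0.47,0,0,0,-0.14,-0.69,0.47,0,0,0,-0.14,-0.69,0.47,0,0,0,-0.14,-0.69,0.47,0,0,0,-0.14,-0.69,0.47,0,0,0,-0.14,-0.69,0.47,0,0,0,-0.14,-0.69,0.47,0,0,0,-0.14,-0.69,0.47,0,0,0,-0.14,-0.69,0.47,0,0,0,0,0,0,0,0,0]}}

```text
time_s: 38.88
eef_pos: [604.6, -102.7, 152.8]
orientation: [0.954, -0.024, 0.013, -0.299]
ft_force: [0.2, 0.1, -1.5]
opening: 11.7
```

```bash
python3 - <<'E'
from cup import *
p,Rm=grasp(606,-30,-1.62,0,z=107);print(p);go(p,Rm)
snap('scene','s17.png')
E
```

```text
[ 602.01109133 -111.00389343  137.43611116]
shift now-axes /30: [-0.08  0.52  0.26] | 17.7 mm
turn/0.08: [ 0.04 -0.15  0.02]
 shift after-turn /30: [-0.07  0.52  0.26]
t 38.88 pos [ 604.6 -102.7  152.8] q [ 0.56  0.65 -0.24  1.59 -0.48  1.15  0.55] open 11.7 F [ 0.2  0.1 -1.5]
```

View pics/s17.png

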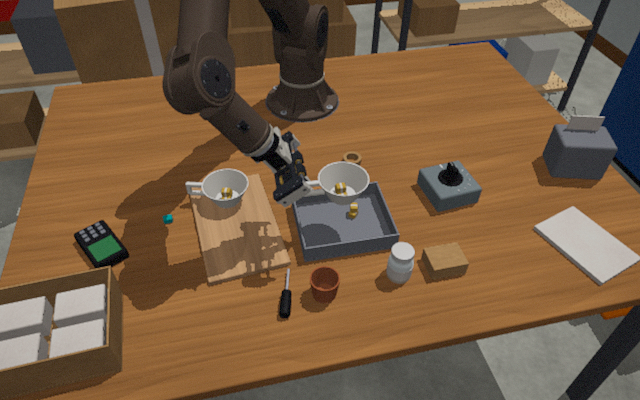

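Next comes the tilt about the jaw axis with the rim centre held fixed.

Emit:
{"method": "play_rows", "body": {"deltas": [-0.05,0.1,0,-0.9,-0.1,0,0,-0.064,-0.22,-1,0,0,0,-0.064,-0.22,-1,0,0,0,-0.064,-0.22,-1,0,0,0,-0.064,-0.22,-1,0,0,0,-0.064,-0.22,-1,0,0,0,-0.064,-0.22,-1,0,0,0,-0.064,-0.22,-1,0,0]}}

```text
time_s: 39.92
eef_pos: [604.6, -119.9, 204.3]
orientation: [0.999, -0.036, 0.003, 0.024]
ft_force: [-0.4, -0.3, -2.2]
opening: 11.8
```

```bash
cat >> cup.py <<'E'
def cupstate():
    s=log();T=R.from_quat(s['orientation']).as_matrix();b=np.radians(35)
    from plan2 import tool_in_cup,tcp_in_cup
    RC=T@tool_in_cup(b,1).T;o=np.array(s['eef_pos'])-RC@tcp_in_cup(b);rim=o+RC@[0,0,58.]
    print('cup o',np.round(o),'rim',np.round(rim),'tilt',round(np.degrees(np.arccos(RC[2,2])),1),'yaw',np.round(np.arctan2(RC[1,0],RC[0,0]),3),'q',np.round(s['q'],2),'open',round(s['opening'],1),'t',s['time_s'])
    return o,RC
E
python3 -c "
from cup import *
cupstate()"
```

```text
cup o [608. -75. 131.] rim [611. -39. 176.] tilt 37.8 yaw -1.647 q [ 0.08  0.43  0.    1.64  0.06  1.07 -0.02] open 11.8 t 39.925
```

Emit:
{"method": "play_rows", "body": {"deltas": [0,-0.064,-0.22,-1,0,0,0,-0.064,-0.22,-1,0,0,0,-0.064,-0.22,-1,0,0,0,-0.064,-0.22,-1,0,0,0,-0.064,-0.22,-1,0,0,0,-0.064,-0.22,-1,0,0,0,-0.064,-0.22,-1,0,0,0,-0.064,-0.22,-1,0,0]}}

```text
time_s: 40.92
eef_pos: [608.9, -93.0, 257.9]
orientation: [0.937, -0.046, -0.008, 0.346]
ft_force: [-0.4, -0.4, -1.7]
opening: 11.5
```

```bash
python3 -c "
from cup import *
cupstate();snap('scene','s18.png');snap('side','d18.png')"
```

```text
cup o [ 609. -102.  172.] rim [614. -46. 186.] tilt 75.5 yaw -1.729 q [-0.42  0.51  0.16  1.61  0.6   1.34 -0.6 ] open 11.5 t 40.925
```

View pics/s18.png

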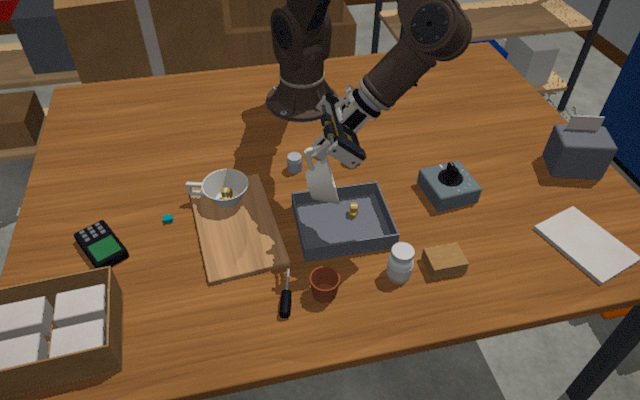

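```bash
python3 -c "
from cup import *
p=np.array(r.sense()['eef_pos']);go(p+[-5,22,-35])"
```

```text
shift now-axes /30: [-0.25 -1.3   0.42] | 41.6 mm
t 41.02 pos [609.1 -90.  256. ] q [-0.42  0.51  0.16  1.61  0.6   1.34 -0.6 ] open 11.7 F [ 0.5  0.9 -2.9]
```

Emit:
{"method": "play_rows", "body": {"deltas": [-0.12,-0.65,0.2,0,0,0,-0.12,-0.65,0.2,0,0,0,0,-0.064,-0.22,-1,0,0,0,-0.064,-0.22,-1,0,0,0,-0.064,-0.22,-1,0,0,0,-0.064,-0.22,-1,0,0,0,-0.064,-0.22,-1,0,0,0,-0.064,-0.22,-1,0,0,0,-0.064,-0.22,-1,0,0,0,-0.064,-0.22,-1,0,0,0,0,0,0,0,0,0,0,0,0,0,0]}}

```text
time_s: 42.52
eef_pos: [605.8, -17.1, 226.1]
orientation: [0.78, -0.042, -0.026, 0.624]
ft_force: [-0.2, 0.5, 0.0]
opening: 11.3
```

```bash
python3 -c "
from cup import *
cupstate();snap('scene','s19.png');snap('side','d19.png')"
```

```text
cup o [601. -76. 163.] rim [606. -23. 141.] tilt 112.3 yaw 1.503 q [-0.73  0.91  0.28  1.52  0.8   1.68 -0.9 ] open 11.3 t 42.525
```

View pics/s19.png

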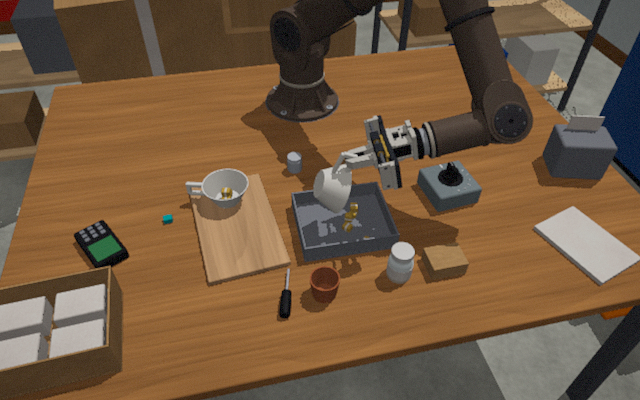

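View pics/d19.png

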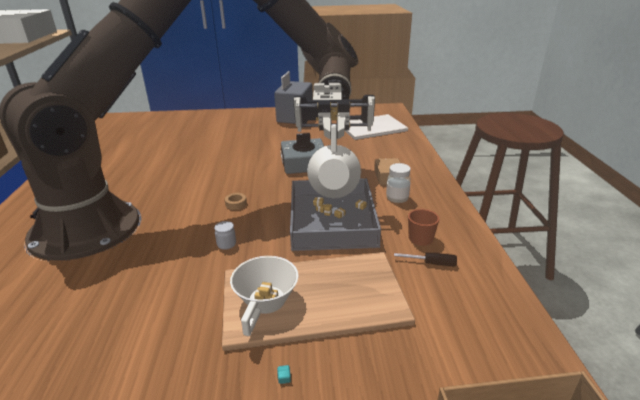

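Emit:
{"method": "play_rows", "body": {"deltas": [0,-0.064,-0.22,-1,0,0,0,0,0,0,0,0,0,0,0,0,0,0,0,0,0,0,0,0]}}

```text
time_s: 43.12
eef_pos: [606.9, -12.8, 229.1]
orientation: [0.756, -0.045, -0.026, 0.652]
ft_force: [-0.0, -0.2, -2.3]
opening: 11.4
```

```bash
python3 -c "
from cup import *
cupstate();snap('wrist','w20.png');p=snap('side','d20.png');c=p['color'][130:270,260:420];cv2.imwrite('pics/d20c.png',cv2.resize(c,(686,600))[:,:,::-1])"
```

```text
cup o [601. -76. 170.] rim [607. -24. 144.] tilt 116.5 yaw 1.505 q [-0.74  0.95  0.29  1.5   0.82  1.72 -0.91] open 11.4 t 43.125
```

View pics/w20.png

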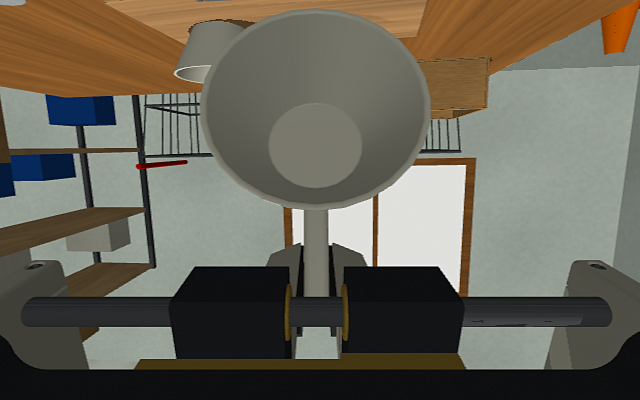

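View pics/d20c.png

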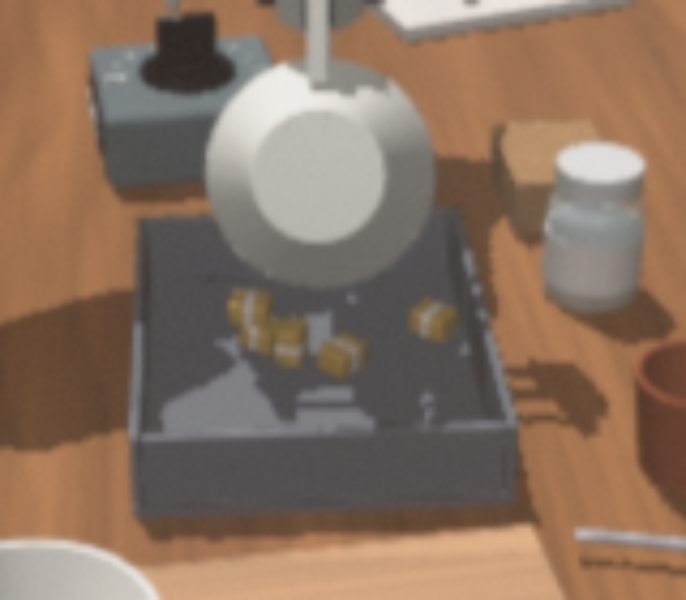

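Emit:
{"method": "play_rows", "body": {"deltas": [0,0.064,0.22,1,0,0,0,0.064,0.22,1,0,0,0,0.064,0.22,1,0,0,0,0.064,0.22,1,0,0,0,0.064,0.22,1,0,0,0,0.064,0.22,1,0,0,0,0.064,0.22,1,0,0,0,0.064,0.22,1,0,0,0,0.064,0.22,1,0,0,0,0.064,0.22,1,0,0,0,0.064,0.22,1,0,0,0,0.064,0.22,1,0,0]}}

```text
time_s: 44.72
eef_pos: [597.9, -91.7, 207.5]
orientation: [0.975, -0.053, 0.0, 0.215]
ft_force: [0.2, -0.0, -1.6]
opening: 11.8
```

```bash
python3 -c "
from cup import *
cupstate()"
```

```text
cup o [601. -77. 122.] rim [606. -27. 151.] tilt 59.8 yaw -1.714 q [-0.26  0.46  0.09  1.68  0.42  1.14 -0.49] open 11.8 t 44.725
```

Emit:
{"method": "play_rows", "body": {"deltas": [0,0,0,1,0,0,0,0,0,1,0,0,0,0,0,1,0,0,0,0.064,0.22,1,0,0,0,0.064,0.22,1,0,0,0,0.064,0.22,1,0,0,0,0.064,0.22,1,0,0,0,0.064,0.22,1,0,0,0,0.064,0.22,1,0,0,0,0.064,0.22,1,0,0]}}

```text
time_s: 45.98
eef_pos: [592.3, -111.2, 165.0]
orientation: [0.98, -0.051, 0.023, -0.19]
ft_force: [0.2, -0.1, -2.9]
opening: 11.5
```

```bash
python3 -c "
from cup import *
cupstate()
p,Rm=grasp(636,-275,-1.62,0,z=110);print(p);go(p,Rm)
snap('side','d21.png')"
```

```text
cup o [602. -40. 117.] rim [601. -26. 174.] tilt 13.1 yaw -1.687 q [ 0.44  0.52 -0.17  1.68 -0.35  1.03  0.38] open 11.5 t 45.975
[ 632.01109133 -356.00389343  140.43611116]
shift now-axes /30: [ 2.19  7.71 -2.18] | 249.2 mm
turn/0.08: [ 2.84 -0.65 -0.51]
 shift after-turn /30: [ 1.72  7.09 -3.97]
t 45.98 pos [ 592.3 -111.2  165. ] q [ 0.44  0.52 -0.17  1.68 -0.35  1.03  0.38] open 11.5 F [ 0.2 -0.1 -2.9]
```

View pics/d21.png

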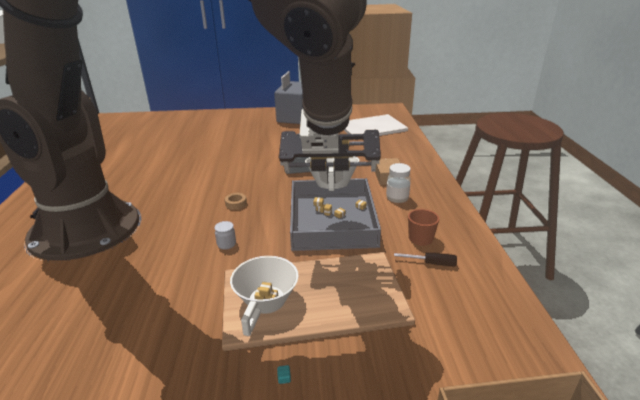

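Emit:
{"method": "play_rows", "body": {"deltas": [0,0,0,0.95,-0.22,-0.17,0,0,0,0.95,-0.22,-0.17,0,0,0,0.95,-0.2,-0.15,0.17,0.7,-0.4,0,0,0,0.17,0.7,-0.4,0,0,0,0.17,0.7,-0.4,0,0,0,0.17,0.7,-0.4,0,0,0,0.17,0.7,-0.4,0,0,0,0.17,0.7,-0.4,0,0,0,0.17,0.7,-0.4,0,0,0,0.17,0.7,-0.4,0,0,0,0.17,0.7,-0.4,0,0,0]}}

```text
time_s: 47.52
eef_pos: [619.3, -343.8, 143.4]
orientation: [0.956, -0.027, -0.002, -0.292]
ft_force: [-0.2, 0.5, -2.4]
opening: 11.8
```

```bash
python3 -c "
from cup import *
cupstate()
p,Rm=grasp(636,-278,-1.62,0,z=40);go(p,Rm)"
```

```text
cup o [ 623. -263.  111.] rim [ 624. -262.  169.] tilt 1.5 yaw -1.621 q [ 0.73  0.89 -0.14  1.09 -0.37  1.52  0.65] open 11.8 t 47.525
shift now-axes /30: [0.5  1.75 1.74] | 75.6 mm
turn/0.08: [ 0.24  0.19 -0.15]
 shift after-turn /30: [0.45 1.79 1.71]
t 47.52 pos [ 619.3 -343.8  143.4] q [ 0.73  0.89 -0.14  1.09 -0.37  1.52  0.65] open 11.8 F [-0.2  0.5 -2.4]
```

Emit:
{"method": "play_rows", "body": {"deltas": [0.15,0.58,0.57,0.24,0.19,-0.15,0.15,0.58,0.57,0,0,0,0.15,0.58,0.57,0,0,0,0,0,0,0,0,0,0,0,0,0,0,0]}}

```text
time_s: 48.15
eef_pos: [630.8, -357.5, 63.7]
orientation: [0.953, -0.024, 0.005, -0.301]
ft_force: [-0.2, -0.1, -1.7]
opening: 11.5
```

```bash
python3 -c "
from cup import *
cupstate()
p,Rm=grasp(636,-278,-1.62,0,z=18.4);go(p,Rm);snap('scene','s22.png')"
```

```text
cup o [ 635. -277.   33.] rim [ 635. -277.   91.] tilt 0.3 yaw -1.62 q [ 0.74  1.   -0.15  1.07 -0.37  1.45  0.71] open 11.5 t 48.15
shift now-axes /30: [0.05 0.32 0.38] | 15.0 mm
turn/0.08: [-0.01  0.05 -0.03]
 shift after-turn /30: [0.04 0.32 0.38]
t 48.15 pos [ 630.8 -357.5   63.7] q [ 0.74  1.   -0.15  1.07 -0.37  1.45  0.71] open 11.5 F [-0.2 -0.1 -1.7]
```

View pics/s22.png

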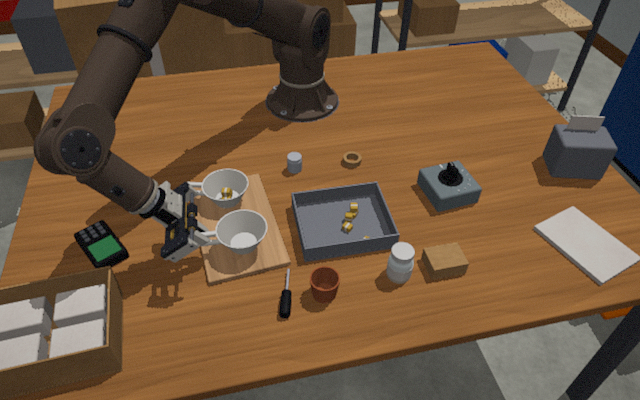

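Lowering gently, about 14 mm.

Emit:
{"method": "play_rows", "body": {"deltas": [0,0.12,0.15,0,0,0,0,0.08,0.1,0,0,0,0,0.06,0.08,0,0,0,0,0,0,0,0,0]}}

```text
time_s: 48.7
eef_pos: [631.3, -358.4, 52.5]
orientation: [0.954, -0.023, 0.006, -0.3]
ft_force: [0.6, 0.5, -1.8]
opening: 11.7
```

```bash
python3 -c "
from cup import *
cupstate()
p,Rm=grasp(636,-278,-1.62,0,z=18.4);go(p,Rm)"
```

```text
cup o [ 635. -277.   22.] rim [ 635. -277.   80.] tilt 0.2 yaw -1.619 q [ 0.74  1.01 -0.15  1.08 -0.37  1.43  0.72] open 11.7 t 48.7
shift now-axes /30: [0.03 0.09 0.09] | 3.8 mm
turn/0.08: [ 0.02  0.03 -0.01]
 shift after-turn /30: [0.02 0.09 0.09]
t 48.7 pos [ 631.3 -358.4   52.5] q [ 0.74  1.01 -0.15  1.08 -0.37  1.43  0.72] open 11.7 F [ 0.6  0.5 -1.8]
```

Emit:
{"method": "play_rows", "body": {"deltas": [0,0.06,0.07,0,0,0,0,0.02,0.03,0,0,0,0,0,0,0,0,0]}}

```text
time_s: 49.08
eef_pos: [631.4, -358.9, 49.0]
orientation: [0.954, -0.023, 0.006, -0.3]
ft_force: [-0.3, 0.1, -1.1]
opening: 11.2
```

```bash
python3 -c "
from cup import *
p,Rm=grasp(636,-278,-1.62,0,z=18.4);go(p,Rm)"
```

```text
shift now-axes /30: [0.02 0.   0.  ] | 0.6 mm
turn/0.08: [ 0.02  0.02 -0.  ]
 shift after-turn /30: [0.02 0.   0.  ]
t 49.08 pos [ 631.4 -358.9   49. ] q [ 0.74  1.02 -0.15  1.08 -0.37  1.43  0.72] open 11.2 F [-0.3  0.1 -1.1]
```

Emit:
{"method": "play_rows", "body": {"deltas": [0,0,0,0,0,0,0,0,0,0,0,0,0,0,0,0,0,0,0,0,0,0,0,0,0,0,0,0,0,0,0,0,-0.5,0,0,0,0,0,-0.9,0,0,0,0,0,-0.9,0,0,0,0,0,-0.9,0,0,0,0,0,-0.9,0,0,0], "claw": 1}}

```text
time_s: 50.32
eef_pos: [627.8, -431.7, 155.9]
orientation: [0.954, -0.023, 0.006, -0.3]
ft_force: [0.7, -0.6, -1.1]
opening: 91.7
```

```bash
python3 - <<'E'
from cup import *
w=snap('wrist','w23.png');p=snap('scene','s23.png')
print(np.round(fitcup([p],635,-278,-1.62)[:4],3),np.round(fitcup([p],452,-297,-1.83)[:4],3))
q=vision.snapshot('side');print(np.round(fitcup([q],452,-297,-1.83)[:4],3))
P,Rm=grasp(452.3,-297.6,-1.838,100);print(P);go(P,Rm)
E
```

```text
[ 633.337 -274.175   -1.648    0.946] [ 450.884 -297.138   -1.875    0.937]
[ 452.373 -298.991   -1.831    0.96 ]
[ 415.74174292 -431.14617167  127.35131559]
shift now-axes /30: [-7.07  0.79  0.61] | 214.3 mm
turn/0.08: [0.03 1.56 2.24]
 shift after-turn /30: [-6.84  2.04 -0.27]
t 50.48 pos [ 628.1 -432.5  155.8] q [ 0.79  1.03 -0.12  0.78 -0.37  1.72  0.67] open 91.8 F [ 0.1  0.1 -0.4]
```

View pics/w23.png

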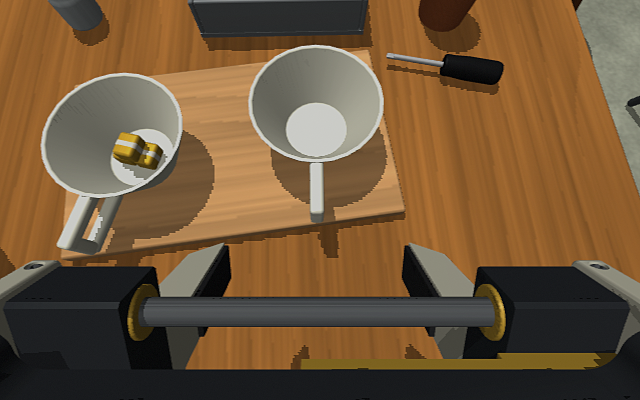

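Emit:
{"method": "play_rows", "body": {"deltas": [-0.88,0.1,0.07,0,0,0,-0.88,0.1,0.07,0,0,0,-0.88,0.1,0.07,0,0,0,-0.88,0.1,0.07,0,0,0,-0.88,0.1,0.07,0,0,0,-0.88,0.1,0.07,0,0,0,-0.88,0.1,0.07,0,0,0,-0.88,0.1,0,0,0,0,0,0,0,0,0.52,0.75,0,0,0,0,0.52,0.75,0,0,0,0,0.52,0.75,0,0,0,0,0,0]}}

```text
time_s: 51.98
eef_pos: [411.8, -424.6, 124.0]
orientation: [0.944, -0.133, 0.038, -0.301]
ft_force: [0.2, 0.4, 0.2]
opening: 91.7
```

```bash
python3 - <<'E'
from cup import *
P,Rm=grasp(452.3,-298,-1.838,50);print(P);go(P,Rm)
w=snap('wrist','w24.png')
hx=np.array([[92,0,56],[62,0,56],[106,0,56],[106,0,20],[0,62,58],[0,-62,58]]);RC=cupR(-1.838)
print(np.round(w2pix(w,hx@RC.T+[452.3,-298,15])))
E
```

```text
[ 423.31396651 -403.88507533   86.39371337]
shift now-axes /30: [0.19 0.1  1.47] | 44.4 mm
turn/0.08: [-0.07  0.   -0.16]
 shift after-turn /30: [0.19 0.09 1.47]
t 51.98 pos [ 411.8 -424.6  124. ] q [ 1.04  0.75 -0.1   1.46 -0.4   1.37  0.84] open 91.7 F [0.2 0.4 0.2]
[[323. 214.]
 [323. 176.]
 [324. 233.]
 [323. 243.]
 [399. 101.]
 [244. 103.]]
```

View pics/w24.png

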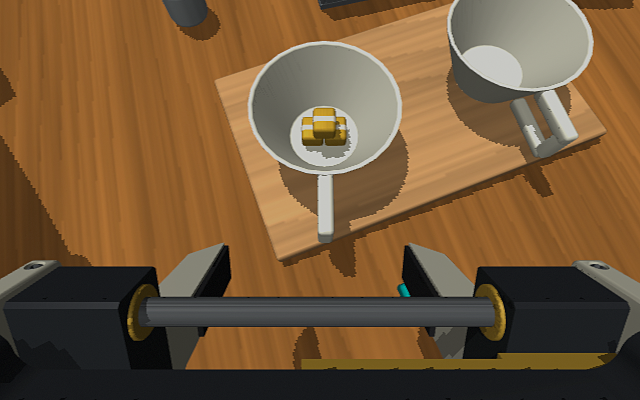

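Emit:
{"method": "play_rows", "body": {"deltas": [0.21,0,0.7,0,0,0,0,0,0.7,0,0,0,0,0,0.7,0,0,0,0,0,0,0,0,0]}}

```text
time_s: 52.52
eef_pos: [432.2, -389.0, 71.8]
orientation: [0.944, -0.129, 0.039, -0.301]
ft_force: [0.4, 0.1, -0.4]
opening: 91.6
```

```bash
python3 - <<'E'
from cup import *
P,Rm=grasp(453,-298,-1.838,0);print(P);go(P,Rm)
w=snap('wrist','w25.png')
E
```

```text
[ 431.5861901  -376.22397898   45.43611116]
shift now-axes /30: [-0.13  0.18  0.95] | 29.3 mm
turn/0.08: [-0.08  0.02 -0.05]
 shift after-turn /30: [-0.13  0.17  0.95]
t 52.52 pos [ 432.2 -389.    71.8] q [ 1.01  0.79 -0.12  1.54 -0.42  1.24  0.86] open 91.6 F [ 0.4  0.1 -0.4]
```

View pics/w25.png

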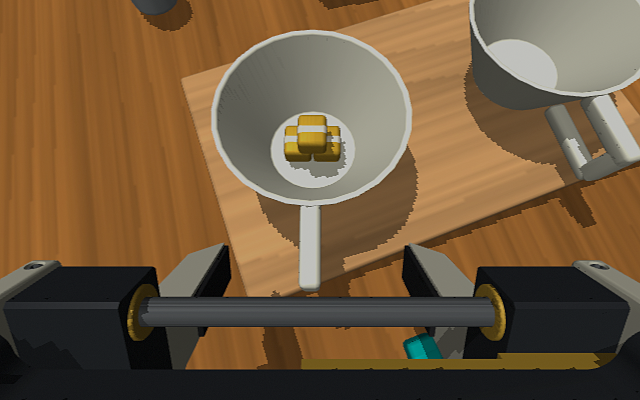

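Emit:
{"method": "play_rows", "body": {"deltas": [-0.13,0.1,0.5,0,0,0,0,0,0.3,0,0,0,0,0,0,0,0,0]}}

```text
time_s: 52.95
eef_pos: [431.9, -379.0, 50.8]
orientation: [0.944, -0.129, 0.041, -0.3]
ft_force: [0.0, 1.5, -0.5]
opening: 92.1
```

```bash
python3 - <<'E'
from cup import *
P,Rm=grasp(452.7,-298,-1.838,0);print(P);go(P,Rm)
w=snap('wrist','w26.png')
E
```

```text
[ 431.2861901  -376.22397898   45.43611116]
shift now-axes /30: [-0.05  0.04  0.19] | 6.1 mm
turn/0.08: [-0.04 -0.02 -0.05]
 shift after-turn /30: [-0.04  0.04  0.19]
t 52.95 pos [ 431.9 -379.    50.8] q [ 1.    0.8  -0.13  1.58 -0.43  1.19  0.87] open 92.1 F [ 0.   1.5 -0.5]
```

View pics/w26.png

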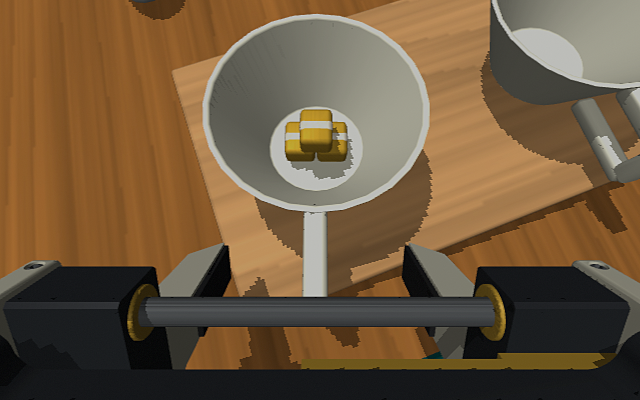

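Centred at column 315, matching the earlier grasp. Closing.

Emit:
{"method": "play_rows", "body": {"deltas": [0,0,0.08,0,0,0,0,0,0,0,0,0,0,0,0,0,0,0,0,0,0,0,0,0,0,0,0,0,0,0,0,0,0,0,0,0,0,0,0,0,0,0,0,0,0,0,0,0,0,0,0,0,0,0,0,0,0,0,0,0,0,0,0,0,0,0], "claw": 0, "newtons": 50}}

```text
time_s: 54.38
eef_pos: [432.3, -379.1, 49.7]
orientation: [0.945, -0.129, 0.041, -0.299]
ft_force: [-0.3, 1.0, 0.3]
opening: 11.6
```

```bash
python3 - <<'E'
from cup import *
cupstate();p=np.array(r.sense()['eef_pos']);go(p+[0,0,60])
E
```

```text
cup o [ 454. -301.   19.] rim [ 454. -301.   77.] tilt 0.1 yaw -1.843 q [ 1.    0.8  -0.13  1.58 -0.43  1.18  0.87] open 11.6 t 54.375
shift now-axes /30: [ 0.   -1.15 -1.64] | 60.0 mm
t 54.38 pos [ 432.3 -379.1   49.7] q [ 1.    0.8  -0.13  1.58 -0.43  1.18  0.87] open 11.6 F [-0.3  1.   0.3]
```

Emit:
{"method": "play_rows", "body": {"deltas": [0,-0.2,-0.27,0,0,0,0,-0.4,-0.55,0,0,0,0,-0.5,-0.7,0,0,0,0,-0.5,-0.7,0,0,0,0,0,0,0,0,0]}}

```text
time_s: 55.0
eef_pos: [432.7, -378.8, 138.1]
orientation: [0.945, -0.129, 0.042, -0.297]
ft_force: [-0.4, -0.6, -2.4]
opening: 11.6
```

```bash
python3 - <<'E'
from cup import *
cupstate();P,Rm=grasp(606,-30,-1.58,0,z=110);go(P,Rm);snap('wrist','w27.png')
E
```

```text
cup o [ 455. -301.  108.] rim [ 455. -301.  166.] tilt 0.1 yaw -1.843 q [ 1.    0.69 -0.12  1.54 -0.42  1.32  0.81] open 11.6 t 55.0
shift now-axes /30: [ 3.14 -8.35  5.75] | 318.5 mm
turn/0.08: [ 0.02 -1.91 -2.68]
 shift after-turn /30: [ 5.67 -7.4   5.08]
t 55.0 pos [ 432.7 -378.8  138.1] q [ 1.    0.69 -0.12  1.54 -0.42  1.32  0.81] open 11.6 F [-0.4 -0.6 -2.4]
```

View pics/w27.png

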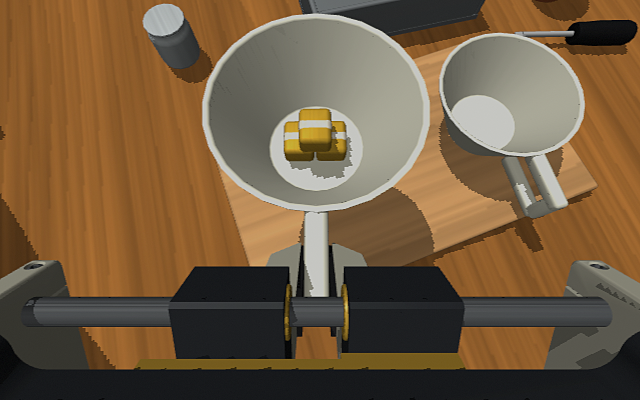

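Emit:
{"method": "play_rows", "body": {"deltas": [0.28,-0.76,0.5,0,0,0,0.28,-0.76,0.5,0,0,0,0.28,-0.76,0.5,0,0,0,0.28,-0.76,0.5,0,0,0,0.28,-0.76,0.5,0,0,0,0.28,-0.76,0.5,0,0,0,0.28,-0.76,0.5,0,0,0,0.28,-0.76,0.5,0,0,0,0.28,-0.76,0.5,0,0,0,0.28,-0.76,0.5,0,0,0,0.28,-0.76,0.5,0,0,0]}}

```text
time_s: 56.42
eef_pos: [609.0, -90.5, 143.0]
orientation: [0.945, -0.128, 0.037, -0.3]
ft_force: [0.7, 0.3, -2.8]
opening: 11.4
```

Emit:
{"method": "play_rows", "body": {"deltas": [0,0,0,0,-0.64,-0.9,0,0,0,0,-0.64,-0.9,0,0,0,0,-0.64,-0.9,0,0,0,0,0,0]}}

```text
time_s: 56.92
eef_pos: [609.7, -78.6, 143.6]
orientation: [0.952, 0.007, -0.006, -0.305]
ft_force: [-0.3, 0.0, -1.6]
opening: 11.6
```

```bash
python3 - <<'E'
from cup import *
cupstate();P,Rm=grasp(606,-30,-1.58,0,z=105);go(P,Rm)
E
```

```text
cup o [608.   3. 114.] rim [609.   2. 172.] tilt 0.7 yaw -1.555 q [ 0.54  0.69 -0.27  1.56 -0.45  1.18  0.55] open 11.6 t 56.925
shift now-axes /30: [-0.16  1.04 -0.41] | 33.8 mm
turn/0.08: [-0.13  0.27  0.2 ]
 shift after-turn /30: [-0.14  1.04 -0.4 ]
t 56.92 pos [609.7 -78.6 143.6] q [ 0.54  0.69 -0.27  1.56 -0.45  1.18  0.55] open 11.6 F [-0.3  0.  -1.6]
```

Emit:
{"method": "play_rows", "body": {"deltas": [0,0.8,-0.3,0,0.15,0.1,0,-0.064,-0.22,-1,0,0,0,-0.064,-0.22,-1,0,0,0,-0.064,-0.22,-1,0,0,0,-0.064,-0.22,-1,0,0,0,-0.064,-0.22,-1,0,0,0,-0.064,-0.22,-1,0,0,0,-0.064,-0.22,-1,0,0,0,-0.064,-0.22,-1,0,0,0,-0.064,-0.22,-1,0,0,0,-0.064,-0.22,-1,0,0,0,-0.064,-0.22,-1,0,0]}}

```text
time_s: 58.42
eef_pos: [603.3, -110.7, 207.4]
orientation: [0.99, -0.019, -0.005, 0.141]
ft_force: [0.3, -0.5, -1.7]
opening: 11.8
```

Emit:
{"method": "play_rows", "body": {"deltas": [0,-0.064,-0.22,-1,0,0,0,-0.064,-0.22,-1,0,0,0,-0.064,-0.22,-1,0,0,0,-0.064,-0.22,-1,0,0]}}

```text
time_s: 58.92
eef_pos: [601.1, -95.0, 228.3]
orientation: [0.954, -0.024, -0.008, 0.299]
ft_force: [-0.2, 0.4, -2.0]
opening: 11.4
```

```bash
python3 - <<'E'
from cup import *
o,RC=cupstate();rim=o+RC@[0,0,58.];p=np.array(r.sense()['eef_pos']);go(p+[606,-25,148]-rim)
E
```

```text
cup o [601. -96. 142.] rim [604. -41. 162.] tilt 69.8 yaw -1.616 q [-0.37  0.49  0.14  1.67  0.55  1.24 -0.54] open 11.4 t 58.925
shift now-axes /30: [ 0.05 -0.71  0.07] | 21.3 mm
t 58.92 pos [601.1 -95.  228.3] q [-0.37  0.49  0.14  1.67  0.55  1.24 -0.54] open 11.4 F [-0.2  0.4 -2. ]
```

Emit:
{"method": "play_rows", "body": {"deltas": [0,-0.7,0.07,-0.5,0,0,0,-0.064,-0.22,-1,0,0,0,-0.064,-0.22,-1,0,0,0,-0.064,-0.22,-1,0,0,0,-0.064,-0.22,-1,0,0,0,-0.064,-0.22,-1,0,0,0,-0.064,-0.22,-1,0,0,0,-0.064,-0.22,-1,0,0,0,-0.064,-0.22,-1,0,0,0,-0.064,-0.22,-1,0,0,0,0,0,0,0,0,0,0,0,0,0,0]}}

```text
time_s: 60.42
eef_pos: [598.8, -24.2, 225.6]
orientation: [0.775, -0.027, -0.022, 0.631]
ft_force: [-0.5, -0.3, -2.3]
opening: 11.4
```

Emit:
{"method": "play_rows", "body": {"deltas": [0,0,0,0,0,0,0,0,0,0,0,0,0,0,0,0,0,0]}}

```text
time_s: 60.8
eef_pos: [598.7, -25.9, 227.2]
orientation: [0.777, -0.029, -0.022, 0.629]
ft_force: [0.3, -0.3, -1.6]
opening: 11.5
```

```bash
python3 - <<'E'
from cup import *
cupstate();snap('wrist','w28.png');p=snap('side','d28.png');c=p['color'][130:270,260:420];cv2.imwrite('pics/d28c.png',cv2.resize(c,(686,600))[:,:,::-1])
E
```

```text
cup o [595. -86. 164.] rim [599. -32. 142.] tilt 113.0 yaw 1.504 q [-0.74  0.89  0.28  1.57  0.82  1.65 -0.91] open 11.5 t 60.8
```

View pics/w28.png

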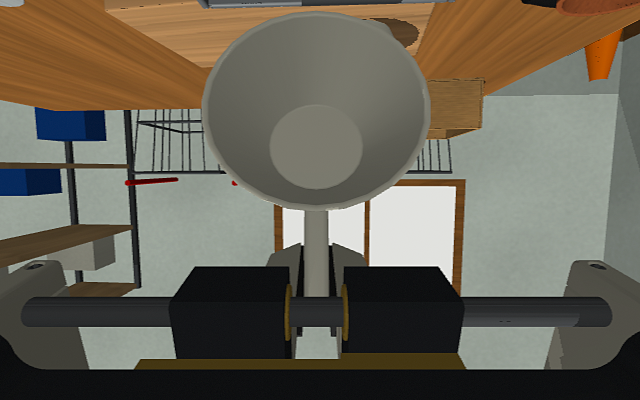

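View pics/d28c.png

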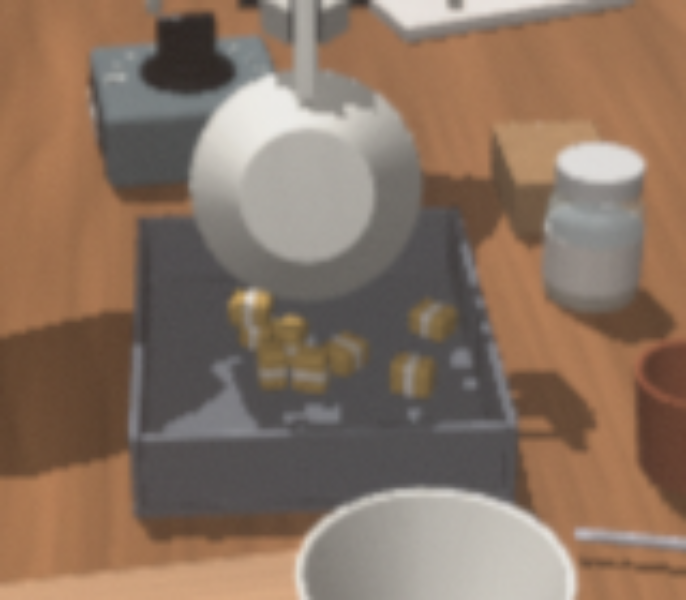

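Emit:
{"method": "play_rows", "body": {"deltas": [0,0.064,0.22,1,0,0,0,0.064,0.22,1,0,0,0,0.064,0.22,1,0,0,0,0.064,0.22,1,0,0,0,0.064,0.22,1,0,0,0,0.064,0.22,1,0,0,0,0.064,0.22,1,0,0,0,0.064,0.22,1,0,0,0,0.064,0.22,1,0,0,0,0.064,0.22,1,0,0,0,0.064,0.22,1,0,0,0,0.064,0.22,1,0,0]}}

```text
time_s: 62.4
eef_pos: [591.5, -100.8, 197.5]
orientation: [0.982, -0.035, -0.006, 0.187]
ft_force: [-0.2, 0.0, -2.3]
opening: 11.4
```

Emit:
{"method": "play_rows", "body": {"deltas": [0,0,0,1,0,0,0,0,0,1,0,0,0,0,0,1,0,0,0,0.064,0.22,1,0,0,0,0.064,0.22,1,0,0,0,0.064,0.22,1,0,0,0,0.064,0.22,1,0,0,0,0.064,0.22,1,0,0,0,0.064,0.22,1,0,0,0,0.064,0.22,1,0,0,0,0.064,0.22,1,0,0]}}

```text
time_s: 63.78
eef_pos: [584.4, -115.2, 143.3]
orientation: [0.965, -0.036, 0.007, -0.258]
ft_force: [0.5, -0.4, -1.6]
opening: 11.5
```

```bash
python3 - <<'E'
from cup import *
cupstate();P,Rm=grasp(455,-301,-1.84,0,z=110);go(P,Rm)
E
```

```text
cup o [590. -37. 106.] rim [591. -32. 164.] tilt 5.1 yaw -1.643 q [ 0.54  0.61 -0.21  1.65 -0.43  1.1   0.52] open 11.5 t 63.775
shift now-axes /30: [-4.38  7.98 -4.46] | 304.1 mm
turn/0.08: [1.11 1.37 2.04]
 shift after-turn /30: [-2.51  8.1  -5.55]
t 63.77 pos [ 584.4 -115.2  143.3] q [ 0.54  0.61 -0.21  1.65 -0.43  1.1   0.52] open 11.5 F [ 0.5 -0.4 -1.6]
```

Emit:
{"method": "play_rows", "body": {"deltas": [0,0,0,0.5,0.65,0.95,0,0,0,0.5,0.65,0.95,-0.25,0.81,-0.56,0,0,0,-0.25,0.81,-0.56,0,0,0,-0.25,0.81,-0.56,0,0,0,-0.25,0.81,-0.56,0,0,0,-0.25,0.81,-0.56,0,0,0,-0.25,0.81,-0.56,0,0,0,-0.25,0.81,-0.56,0,0,0,-0.25,0.81,-0.56,0,0,0,-0.25,0.81,-0.56,0,0,0,0,0,0,0,0,0]}}

```text
time_s: 65.28
eef_pos: [435.2, -370.6, 139.6]
orientation: [0.947, -0.128, 0.033, -0.292]
ft_force: [-0.8, -0.5, -1.9]
opening: 11.4
```

```bash
python3 - <<'E'
from cup import *
cupstate();P,Rm=grasp(455,-301,-1.84,0,z=45);go(P,Rm)
E
```

```text
cup o [ 456. -293.  108.] rim [ 457. -292.  166.] tilt 1.1 yaw -1.836 q [ 0.97  0.68 -0.1   1.55 -0.42  1.32  0.8 ] open 11.4 t 65.275
shift now-axes /30: [0.04 1.44 1.61] | 64.7 mm
turn/0.08: [ 0.19  0.15 -0.04]
 shift after-turn /30: [0.02 1.46 1.58]
t 65.28 pos [ 435.2 -370.6  139.6] q [ 0.97  0.68 -0.1   1.55 -0.42  1.32  0.8 ] open 11.4 F [-0.8 -0.5 -1.9]
```

Emit:
{"method": "play_rows", "body": {"deltas": [0,0.5,0.5,0.19,0.15,-0.04,0,0.5,0.55,0,0,0,0,0.45,0.55,0,0,0,0,0,0,0,0,0]}}

```text
time_s: 65.78
eef_pos: [432.5, -377.2, 69.2]
orientation: [0.945, -0.127, 0.04, -0.3]
ft_force: [0.0, 0.8, -0.4]
opening: 12.2
```

```bash
python3 - <<'E'
from cup import *
cupstate();P,Rm=grasp(455,-301,-1.84,0,z=19);go(P,Rm);snap('wrist','w29.png')
E
```

```text
cup o [ 454. -299.   39.] rim [ 454. -299.   97.] tilt 0.2 yaw -1.838 q [ 0.99  0.77 -0.11  1.57 -0.44  1.22  0.87] open 12.2 t 65.775
shift now-axes /30: [0.05 0.43 0.51] | 19.9 mm
turn/0.08: [-0.05  0.03  0.01]
 shift after-turn /30: [0.05 0.42 0.51]
t 65.78 pos [ 432.5 -377.2   69.2] q [ 0.99  0.77 -0.11  1.57 -0.44  1.22  0.87] open 12.2 F [ 0.   0.8 -0.4]
```

View pics/w29.png

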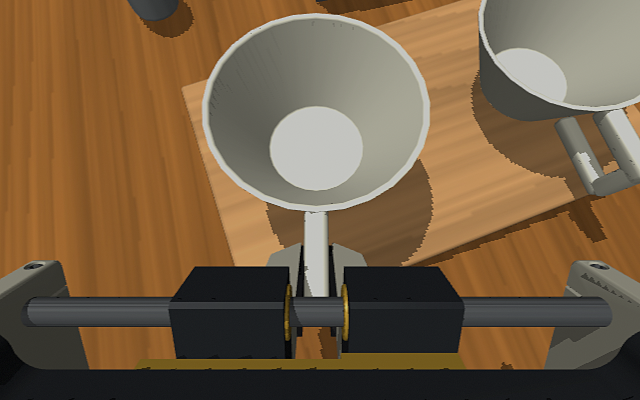

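Emit:
{"method": "play_rows", "body": {"deltas": [0,0.18,0.2,0,0,0,0,0.12,0.15,0,0,0,0,0.06,0.08,0,0,0,0,0,0,0,0,0]}}

```text
time_s: 66.32
eef_pos: [434.1, -378.8, 53.9]
orientation: [0.945, -0.126, 0.041, -0.299]
ft_force: [-0.3, 1.1, -1.9]
opening: 11.5
```

```bash
python3 - <<'E'
from cup import *
cupstate();P,Rm=grasp(455,-301,-1.84,0,z=19);go(P,Rm)
E
```

```text
cup o [ 455. -301.   24.] rim [ 455. -301.   82.] tilt 0.2 yaw -1.837 q [ 0.99  0.79 -0.11  1.57 -0.44  1.19  0.88] open 11.5 t 66.325
shift now-axes /30: [-0.02  0.1   0.11] | 4.6 mm
turn/0.08: [-0.03 -0.    0.05]
 shift after-turn /30: [-0.02  0.1   0.11]
t 66.33 pos [ 434.1 -378.8   53.9] q [ 0.99  0.79 -0.11  1.57 -0.44  1.19  0.88] open 11.5 F [-0.3  1.1 -1.9]
```

Emit:
{"method": "play_rows", "body": {"deltas": [0,0.06,0.08,0,0,0,0,0.03,0.03,0,0,0,0,0,0,0,0,0]}}

```text
time_s: 66.7
eef_pos: [434.2, -379.3, 50.0]
orientation: [0.945, -0.126, 0.041, -0.299]
ft_force: [-0.2, 0.4, -1.3]
opening: 11.8
```

```bash
python3 - <<'E'
from cup import *
cupstate();P,Rm=grasp(455,-301,-1.84,0,z=19);go(P,Rm)
E
```

```text
cup o [ 456. -301.   20.] rim [ 455. -301.   78.] tilt 0.2 yaw -1.837 q [ 0.99  0.8  -0.11  1.58 -0.44  1.19  0.88] open 11.8 t 66.7
shift now-axes /30: [-0.03  0.01  0.01] | 1.0 mm
turn/0.08: [-0.02 -0.01  0.06]
 shift after-turn /30: [-0.03  0.01  0.01]
t 66.7 pos [ 434.2 -379.3   50. ] q [ 0.99  0.8  -0.11  1.58 -0.44  1.19  0.88] open 11.8 F [-0.2  0.4 -1.3]
```

Releasing and backing away along the tool axis.

Emit:
{"method": "play_rows", "body": {"deltas": [0,0,0,0,0,0,0,0,0,0,0,0,0,0,0,0,0,0,0,0,0,0,0,0,0,0,0,0,0,0,0,0,-0.5,0,0,0,0,0,-0.9,0,0,0,0,0,-0.9,0,0,0,0,0,-0.9,0,0,0,0,0,-0.9,0,0,0,0,0,-0.9,0,0,0], "claw": 1}}

```text
time_s: 68.08
eef_pos: [409.5, -466.3, 180.3]
orientation: [0.945, -0.126, 0.041, -0.299]
ft_force: [0.5, -0.4, -0.1]
opening: 91.7
```

Emit:
{"method": "play_rows", "body": {"deltas": [0,-0.4,-0.9,0,0,0,0,-0.4,-0.9,0,0,0,0,-0.4,-0.9,0,0,0,0,0,0,0,0,0]}}

```text
time_s: 68.58
eef_pos: [402.2, -487.4, 275.4]
orientation: [0.946, -0.127, 0.043, -0.295]
ft_force: [-0.4, -0.1, -0.2]
opening: 91.4
```

```bash
python3 - <<'E'
from cup import *
s=snap('scene','s30.png');d=snap('side','d30.png');snap('wrist','w30.png')
for P in([s],[d]): print(np.round(fitcup(P,454,-300,-1.83)[:4],3),np.round(fitcup(P,634,-276,-1.62)[:4],3))
c=s['color'][140:300,150:490];cv2.imwrite('pics/s30c.png',cv2.resize(c,(800,376),interpolation=cv2.INTER_CUBIC)[:,:,::-1])
for l,z in dict(tray=25,board=15,jar=45,plant=30,tape=10,tin=25,giftbox=20,marker=5).items():
  m=vision.masks_of(s,l)
  if m: print(l,round(m[0]['confidence'],2),np.round(pix2w(s,m[0]['location'],z)[:2]))
go([500,-300,300])
E
```

```text
[ 454.421 -298.087   -1.889    0.938] [ 633.69  -274.201   -1.651    0.947]
[ 454.026 -297.402   -1.821    0.904] [ 6.34071e+02 -2.73926e+02 -1.61800e+00  4.57000e-01]
tray 0.68 [604. -34.]
board 0.96 [ 647. -244.]
jar 0.92 [787.  74.]
plant 0.89 [ 791. -108.]
tape 0.51 [358.  82.]
tin 0.82 [353. -94.]
giftbox 0.56 [786. 197.]
marker 0.84 [ 806. -194.]
shift now-axes /30: [ 1.5  -6.13  3.15] | 211.6 mm
t 69.12 pos [ 402.3 -485.6  271.9] q [ 1.07  0.7  -0.06  1.15 -0.4   1.71  0.78] open 91.6 F [-0.3  0.1  1. ]
```

View pics/s30c.png

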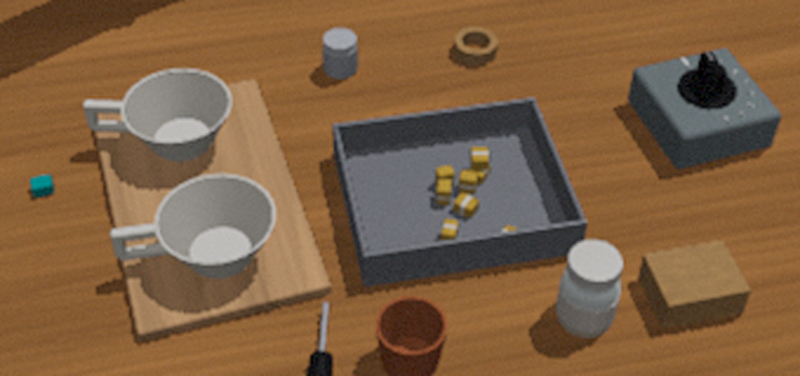

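View pics/d30.png

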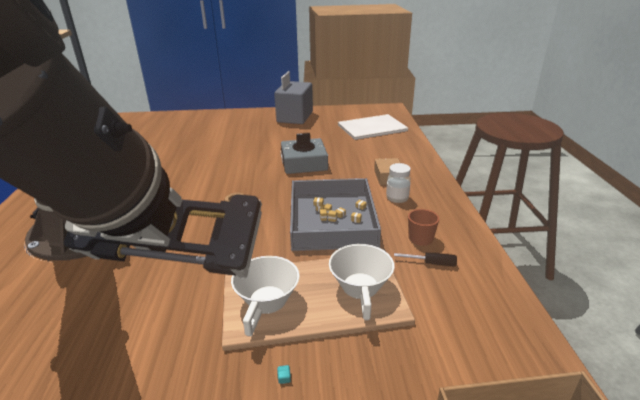

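View pics/w30.png

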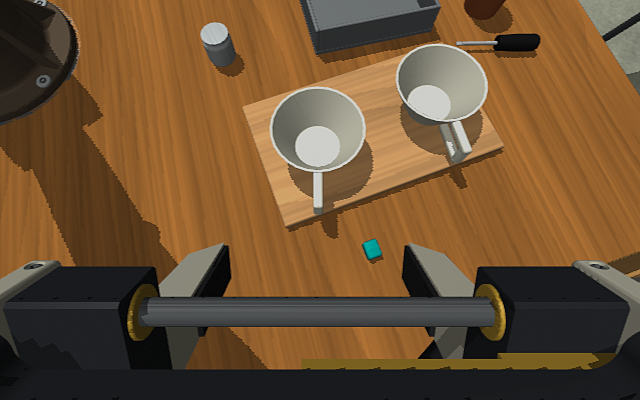

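```bash
python3 - <<'E'
from h import *
st();print(workorder.sign_off())
E
```

```text
t 69.125 pos [ 402.3 -485.6  271.9] q [ 1.067  0.704 -0.059  1.155 -0.402  1.71   0.777] open 91.63462349286445 F [-0.3  0.1  1. ]
[[0.964, -0.216, 0.154], [-0.265, -0.79, 0.552], [0.002, -0.573, -0.819]]
the job is handed in; nothing more can be done
None
```

The job is done and handed in at about 69 s, but one force reading went over the limit, so the run may be judged a failure.

**Force limit:** on the second attempt at stray 2, the fingertips pressed down on the sweet or the table. The wrist force read (−25.5, 2.9, 123.6) N at the end of that move, above the 120 N limit. After that I left more clearance on descents, and no later reading came close. The first attempt at that sweet had missed, closing on nothing.

**What I did:**
- **Stray sweets:** I put both strays I could find into the tray and left the turquoise look-alike alone.
- **Reset knob:** I turned it counter-clockwise until it reached the zero stop.
- **Cups:** I tipped each cup over the tray by its handle, to about 116° and 113°, and stood each back on the board.

**Last checks:**
- **Sweets:** the pictures show eight in the tray, two strays and six from the cups. One is lying on top of another. I saw no third stray in any picture.
- **Cups:** both are empty and upright on the board. Scene-camera and side-camera fits put one at about (454, −298). For the other, at about (634, −274), only the scene-camera fit was good.
- **Knob:** its line pointed at the zero mark when I checked after releasing it, matching to well under the 0.07 rad limit.
- **Bystanders:** their rough positions match the start, and the gripper is open and clear of everything.

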